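# Pin the swing arms onto the board-holder

## Robot

A 7-joint arm with a two-finger parallel gripper is mounted at the origin on the work surface. World frame = base frame: x ahead of the robot, y to its left, z up, the work surface at z = 0. Lengths are in m, angles in degrees, forces in N, time in s.
With the tool pointing down it reaches from about 0.425 to 0.975 m from the base axis. Payload 16.7 kg.
Tool frame: the origin (TCP) lies on the centre line of the jaws, within the pads' length; the fingertips stand 19 mm ahead of it and the grasp point (between the pads) is the TCP; z points along the fingers, y is the line along which they close (so a half turn about z gives the same grasp; the last joint's range is limited). The gripper opens to 85 mm and grips with 20 to 120 N. Pads are 22 mm wide; open, the fingers measure 114 mm over their backs; the gripper's body (76 mm by 85 mm) begins 54 mm behind the grasp point. The pads swing forward as they close: fully open they stand 13 mm farther back than shut.
Start: joints at [64.773, 24.414, 4.234, 92.017, -1.954, 63.644, -3.845], TCP at [0.194, -0.647, 0.25] pointing down, gripper open.
Joint ranges: [-163.25, 163.25], [-28.42, 122.38], [-70.27, 78.77], [12.13, 141.07], [-58.53, 238.53], [9.26, 117.41], [-156.51, 156.51]. Speed limits (degrees/s): [108.29, 108.29, 136.94, 136.94, 172.46, 172.46, 172.46].

## Interface

Orientations are given as a 3x3 rotation matrix whose columns are the frame's x, y, z axes.
In Python, from bench import read_state, imaging, workorder, nets gives the robot as it stands.
- The arm moves only by the shell command python3 -m creep 'ROWS' [FORCE]. ROWS is JSON, a list of rows, each an object of numbers: "claw": the closure, from -1 (fully open) to 1 (shut); "dx", "dy", "dz": the shift along the tool's x, y, z scaled (see below); "rx", "ry", "rz": the turn, a rotation vector about the tool's x, y, z scaled (see below). A call has 1 to 10 rows; each row shifts and turns the commanded pose from where the row before left it, along the tool's axes as they then stand; what a row does not reach is not made up. The controller multiplies each number of a shift by 0.2 m and each number of a turn by pi/2 rad. A row lasts 1/10 s, in which the tool goes at most 50 mm and 8.59 degrees, less where a joint would pass 70% of its speed; a pose out of reach is approached as far as the arm can. A call with a number of a shift or a turn outside -1 to 1 is refused whole. A call with a gripper value outside its range is refused whole. The fingers move at their own pace and stop on an object; FORCE is the grip in N (left out, the last holds). Time passes only in rows, so rows that do not move let the fingers close. It gives the time, the measured TCP pose, the force, the opening and the grip force at its end, in the units of the state.
- read_state(): the state, without advancing time (a new reading comes with each control period).
- imaging.grab_frame(name): name is "side" or "top"; returns the picture (480x640x3 uint8, red, green, blue); there is no depth.
- imaging.calibration(name): a dict with "fx", "fy", "cx", "cy" (pixels), "R" (3x3) and "t" (3): a world point X has camera coordinates R X + t. Camera axes: x right, y down, z forward; pixel columns grow to the right and rows downward; lengths in m; the calibration is good to about 2 mm. A picture is of the moment at which its call begins. calibration takes no time and is no camera call.
- workorder.sign_off(): hands the job in; it is judged then, once.
Trained networks look in the newest picture that a camera, given by its name, has taken for a name from the list of things; names that differ only in an ending like _2 or _b are one class to them, and where a whole thing is asked for, a point or a joint stands for the part that bears it (a point fixed in the world has none). Each returns a list of dicts, best first, with "p" (0 to 1); they miss things now and then, are a little off and sometimes report something else, mostly with a low value. They report only what shows in the picture. A call takes as long as a camera call. They do not tell look-alikes from the thing itself.
- nets.trace(camera, thing): "pixels" (480x640 bool, what is visible of it) and "bbox" ([centre column, centre row, width, height] in pixels, round what is visible of it).
The state is a dict: "t": time; "joints": joint angles; "dq": joint speeds; "joint_torque": joint torques, N m; "tcp_pos": TCP position; "orientation": TCP orientation; "contact_force": force on the tool from outside, world axes, zero at the start; "torque": the same for the moment, N m; "gripper_width": finger opening in m; "gripper_force": force on a finger pad.
Only numpy, scipy, OpenCV 4.12 (cv2) and the standard library are available. Lean on these libraries where they do the work, as an engineer would, in place of code of your own. Each camera call takes 0.05 s, during which the arm holds its last target. There are 200 camera calls.

## Task

Set up the soldering board-holder: pull the yellow cabinet's drawer out to its stop, lay each swing arm on the mat (two or three of them) flat on the pivot block of its own colour with its eye over the block's hole and its free end along the coloured stripe, and thread one hinge pin from the drawer's rack down through arm and block until its black head sits on the arm. When all the arms are pinned, push the drawer fully shut, with any spare pin left upright in the rack, and leave the mug, tape and screwdriver where they are.

Things in the scene. Friction and masses are not known exactly. Their poses are not given: they have to be found in the camera images.
- red_arm: loose swing arm, 156 mm long, 0.13-0.21 kg; absent in some starts. Aluminium bar 20 wide, 16 high; 32 x 32 x 16 mm eye at its -x end, rubber tip (24 wide, 20 high) at its +x end; red grip block x -22 to +34, 18 wide (y), top 42 mm above the underside: pinch it across y. Origin: underside, near the middle; x from eye to tip, z up. Starts flat on the bench on the black mat
- red_eye (a point): centre of the red arm's eye hole at its underside, at arm x = -60 mm; vertical through hole, 16.5 mm wide, 16 deep. Axes as the arm's
- red_stand: fixed grey pivot block 175 x 92 x 45 mm with red band and red stripe on its flat top; the hole is at x -60 mm, the stripe runs from it to +x. An arm fits with its origin 45 mm above the block's origin, its x along the block's x. Origin: centre of the underside. Three blocks side by side, about 100 mm apart along y in any order, on a dark plate with a 6 mm rail along either side (14 mm higher than the blocks, 55 mm from the outer blocks' middle)
- red_stand_hole (a point): centre of the mouth of the vertical hole in the red block's top, 51 mm above the bench; 16.5 mm wide, 40 deep. Axes as the block's
- blue_arm: loose swing arm, 156 mm long, 0.13-0.21 kg; absent in some starts. Aluminium bar 20 wide, 16 high; 32 x 32 x 16 mm eye at its -x end, rubber tip (24 wide, 20 high) at its +x end; blue grip block x -22 to +34, 18 wide (y), top 42 mm above the underside: pinch it across y. Origin: underside, near the middle; x from eye to tip, z up. Starts flat on the bench on the black mat
- blue_eye (a point): centre of the blue arm's eye hole at its underside, at arm x = -60 mm; vertical through hole, 16.5 mm wide, 16 deep. Axes as the arm's
- blue_stand: fixed grey pivot block 175 x 92 x 45 mm with blue band and blue stripe on its flat top; the hole is at x -60 mm, the stripe runs from it to +x. An arm fits with its origin 45 mm above the block's origin, its x along the block's x. Origin: centre of the underside. Three blocks side by side, about 100 mm apart along y in any order, on a dark plate with a 6 mm rail along either side (14 mm higher than the blocks, 55 mm from the outer blocks' middle)
- blue_stand_hole (a point): centre of the mouth of the vertical hole in the blue block's top, 51 mm above the bench; 16.5 mm wide, 40 deep. Axes as the block's
- green_arm: loose swing arm, 156 mm long, 0.13-0.21 kg; absent in some starts. Aluminium bar 20 wide, 16 high; 32 x 32 x 16 mm eye at its -x end, rubber tip (24 wide, 20 high) at its +x end; green grip block x -22 to +34, 18 wide (y), top 42 mm above the underside: pinch it across y. Origin: underside, near the middle; x from eye to tip, z up. Starts flat on the bench on the black mat
- green_eye (a point): centre of the green arm's eye hole at its underside, at arm x = -60 mm; vertical through hole, 16.5 mm wide, 16 deep. Axes as the arm's
- green_stand: fixed grey pivot block 175 x 92 x 45 mm with green band and green stripe on its flat top; the hole is at x -60 mm, the stripe runs from it to +x. An arm fits with its origin 45 mm above the block's origin, its x along the block's x. Origin: centre of the underside. Three blocks side by side, about 100 mm apart along y in any order, on a dark plate with a 6 mm rail along either side (14 mm higher than the blocks, 55 mm from the outer blocks' middle)
- green_stand_hole (a point): centre of the mouth of the vertical hole in the green block's top, 51 mm above the bench; 16.5 mm wide, 40 deep. Axes as the block's
- pin1: loose hinge pin, 80 g, 82 mm long: steel shank 14 mm thick, 46 long, its last 6 mm tapered to 8.4 mm; then a black round head 22 thick, 36 high, to grip. Origin at the shank's tip, z towards the head. Seated, its tip is 30 mm below the arm's underside. Starts upright in the drawer's rack; any pin fits any arm
- rack1 (a point): mouth of a square 16.5 mm hole in the grey rack in the drawer, 59 mm above the bench, through to the drawer floor; a pin stands in it with its tip 13 mm above the bench. Moves with the drawer; the three holes are 58 mm apart along the cabinet's y, 102 mm behind the handle bar
- pin2: loose hinge pin, 80 g, 82 mm long: steel shank 14 mm thick, 46 long, its last 6 mm tapered to 8.4 mm; then a black round head 22 thick, 36 high, to grip. Origin at the shank's tip, z towards the head. Seated, its tip is 30 mm below the arm's underside. Starts upright in the drawer's rack; any pin fits any arm
- rack2 (a point): mouth of a square 16.5 mm hole in the grey rack in the drawer, 59 mm above the bench, through to the drawer floor; a pin stands in it with its tip 13 mm above the bench. Moves with the drawer; the three holes are 58 mm apart along the cabinet's y, 102 mm behind the handle bar
- pin3: loose hinge pin, 80 g, 82 mm long: steel shank 14 mm thick, 46 long, its last 6 mm tapered to 8.4 mm; then a black round head 22 thick, 36 high, to grip. Origin at the shank's tip, z towards the head. Seated, its tip is 30 mm below the arm's underside. Starts upright in the drawer's rack; any pin fits any arm
- rack3 (a point): mouth of a square 16.5 mm hole in the grey rack in the drawer, 59 mm above the bench, through to the drawer floor; a pin stands in it with its tip 13 mm above the bench. Moves with the drawer; the three holes are 58 mm apart along the cabinet's y, 102 mm behind the handle bar
- cabinet: fixed yellow steel drawer cabinet, 220 deep (x) x 240 wide x 115 mm high; origin on the bench under the middle of its front, x into the cabinet. The drawer slides out along the cabinet's -x
- drawer (a joint): how far the drawer is out, m: 0 shut (as it starts), 0.150 at its stop; slides with about 2 N friction and stays where left. Drawer front is 100 mm high, its top 107 mm above the bench, drawer sides 60 mm
- drawer_handle (a point): middle of the drawer's steel handle bar, 11 mm thick and 110 long along the cabinet's y, 88 mm above the bench, 29 mm clear of the drawer's front face (held by a rod at 47 mm either side of the middle): can be pinched from above. Moves with the drawer. Axes as the cabinet's
- mug: yellow mug, 80 mm wide, 95 high; bystander behind the blocks, not to be moved. Origin at its underside
- tape: yellow roll of tape, 100 mm wide, 25 high; bystander behind the blocks, not to be moved. Origin at its underside
- screwdriver: screwdriver lying on the bench, about 200 mm; bystander, not to be moved. Origin near its middle
Mind the look-alikes: they are no part of the job. Leave any orange or purple look-alike of the green_arm alone.

How it is judged:
By the outcome, as a careful person would: the job done as asked, in the order asked, and still so for the second after the job is handed in, with the robot touching nothing.
Of red_arm, blue_arm, green_arm only 2 to 3 are there at a start; the rules pass over those that are not, and their reading is None.
At some moment in a run one of red_arm, blue_arm, green_arm may be knocked a few centimetres aside while the robot is not near it.
It also fails if it takes over 210 s, if anything falls off the work surface, if the arm or the gripper's body presses on something with over 40 N, if the wrist force passes 120 N, or if a joint passes its speed limit or range.

## Working session

There is one attempt and no reset: what is moved stays moved. The work goes in short steps, Python scripts to look and compute and a shell command to move; the robot and the scene stay as the last step left them, time stands still between calls to the robot, and variables do not carry over. Pictures are saved under pics/ and viewed, at most 17 in all, crops included, and the job is handed in when it is done.

```bash
mkdir -p pics; ls; python3 - <<'E'
from bench import read_state, imaging, workorder, nets
import cv2,numpy as np
s=read_state();print({k:np.round(v,3).tolist() for k,v in s.items()})
for n in ("side","top"):
    f=imaging.grab_frame(n);cv2.imwrite(f"pics/{n}0.png",f[:,:,::-1]);c=imaging.calibration(n);print(n,{k:np.round(v,4).tolist() for k,v in c.items()})
E
```

```text
pics
{'t': 0.0, 'joints': [64.772, 24.451, 4.231, 92.052, -1.953, 63.644, -3.843], 'dq': [-0.067, 0.016, -0.107, -0.066, 0.012, 0.002, -0.009], 'joint_torque': [-0.0, -94.983, 3.761, -46.353, 0.019, 0.01, 0.0], 'tcp_pos': [0.193, -0.646, 0.25], 'orientation': [[0.958, 0.287, -0.0], [0.287, -0.958, 0.001], [-0.0, -0.001, -1.0]], 'contact_force': [0.025, -0.377, -0.594], 'torque': [-0.018, 0.017, -0.039], 'gripper_force': 0.0, 'gripper_width': 0.085}
side {'fx': 536.0749, 'fy': 536.0749, 'cx': 313.0256, 'cy': 245.5591, 'R': [[-0.9572, -0.2889, 0.0193], [-0.2195, 0.6806, -0.699], [0.1888, -0.6733, -0.7148]], 't': [0.5184, 0.176, 1.4119]}
top {'fx': 518.2766, 'fy': 518.2766, 'cx': 328.329, 'cy': 242.0935, 'R': [[0.0738, -0.9973, 0.0043], [-0.9772, -0.0732, -0.1993], [0.1991, 0.0105, -0.9799]], 't': [-0.0276, 0.5467, 1.1639]}
```

View pics/top0.png

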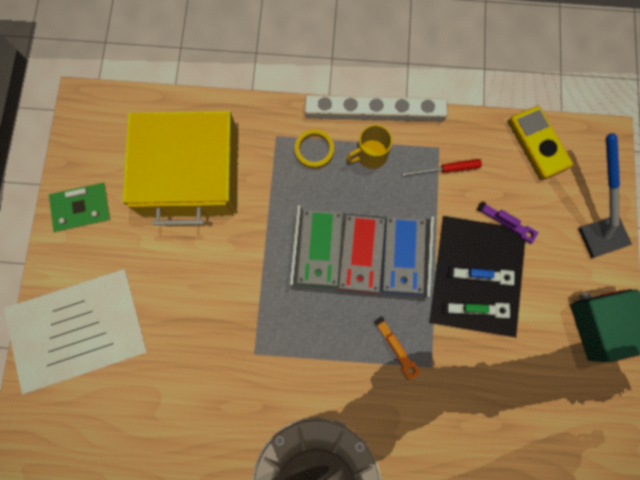

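View pics/side0.png

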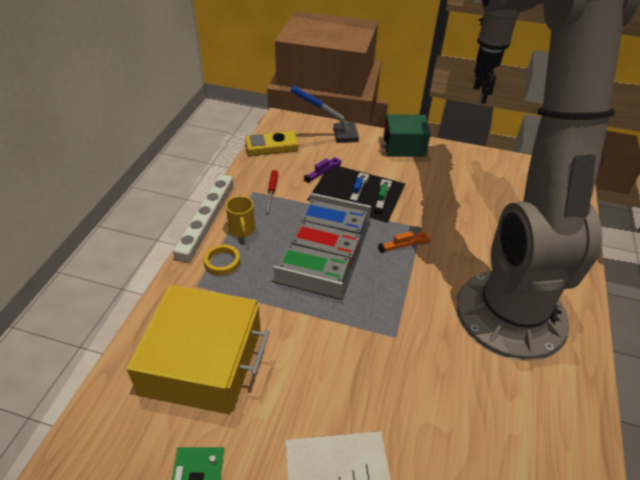

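Top picture: the candidates for a "green/blue arm" are blue (483,274) and green (480,310), both on the black mat; orange (397,348) and purple (508,222) are look-alikes and off the mat; no red arm. Blocks run green (320,250), red (362,252), blue (405,255). The cabinet is at (180,160) with its handle at (180,222). I choose the blue and green bars on the mat.

```bash
cat > h.py <<'E'
import numpy as np,cv2
from scipy.optimize import minimize
from bench import read_state, imaging, workorder, nets
C={n:imaging.calibration(n) for n in("side","top")}
def proj(n,P):
    c=C[n];q=np.atleast_2d(P)@np.array(c["R"]).T+np.array(c["t"]);return np.c_[c["fx"]*q[:,0]/q[:,2]+c["cx"],c["fy"]*q[:,1]/q[:,2]+c["cy"]]
def ray(n,uv,z):
    c=C[n];R=np.array(c["R"]);o=-R.T@np.array(c["t"]);d=R.T@np.array([(uv[0]-c["cx"])/c["fx"],(uv[1]-c["cy"])/c["fy"],1]);return o+d*(z-o[2])/d[2]
def box(x0,x1,y0,y1,z0,z1): return np.array([[x,y,z] for x in(x0,x1) for y in(y0,y1) for z in(z0,z1)])/1000.
ARM=[box(-76,-44,-16,16,0,16),box(-44,60,-10,10,0,16),box(56,80,-12,12,0,20),box(-22,34,-9,9,0,42)]
STAND=[box(-87.5,87.5,-46,46,0,45)]
CAB=[box(0,220,-120,120,0,115)]
def place(P,x,y,a,z=0):
    c,s=np.cos(a),np.sin(a);return P@np.array([[c,s,0],[-s,c,0],[0,0,1]])+[x,y,z]
def sil(n,parts,p,z=0,S=4):
    m=np.zeros((480*S,640*S),np.uint8)
    for b in parts:
        uv=proj(n,place(b,*p,z)); cv2.fillConvexPoly(m,cv2.convexHull(((uv+.5)*S-.5).round().astype(np.int32)),1)
    return cv2.resize(m.astype(np.float32),(640,480),interpolation=cv2.INTER_AREA)
def fit(masks,parts,p0,z=0):
    M={n:m.astype(np.float32) for n,m in masks.items()}
    def cost(q):
        p=(q[0],q[1],q[2]*10)
        return sum(np.abs(sil(n,parts,p,z)-m).sum()/m.sum() for n,m in M.items())
    q=np.array([p0[0],p0[1],p0[2]/10])
    for st in(.02,.005):
        r=minimize(cost,q,method="Nelder-Mead",options=dict(initial_simplex=np.array([q,q+[st,0,0],q+[0,st,0],q+[0,0,st]]),xatol=1e-4,fatol=1e-4,maxiter=90));q=r.x
    return np.array([q[0],q[1],q[2]*10]),r.fun
def trace(n,t,near=None):
    L=nets.trace(n,t)
    if near is not None and L: L=sorted(L,key=lambda d:np.hypot(*(np.array(d["bbox"][:2])-near))-20*d["p"])
    return L
E
python3 - <<'E'
from h import *
F={}
for n in("top","side"):
    F[n]=imaging.grab_frame(n)
    for t in("green_arm","blue_arm","green_stand","blue_stand","red_stand","cabinet","drawer_handle"):
        L=nets.trace(n,t)
        for i,d in enumerate(L[:4]):
            print(n,t,round(d["p"],2),np.round(d["bbox"]).astype(int).tolist(),d["pixels"].sum()); 
        np.savez(f"m_{n}_{t}.npz",*[d["pixels"] for d in L[:4]])
def cr(n,u,v,w,h): return cv2.resize(F[n][v:v+h,u:u+w,::-1],(400,300),interpolation=cv2.INTER_CUBIC)
im=np.vstack([np.hstack([cr("top",285,195,160,120),cr("top",425,240,120,90)]),np.hstack([cr("side",260,180,160,120),cr("side",320,160,80,60)])])
cv2.imwrite("pics/crop1.png",im)
E
```

```text
top green_arm 0.94 [478, 313, 70, 20] 765
top green_arm 0.91 [508, 224, 62, 40] 764
top green_arm 0.83 [398, 349, 50, 68] 751
top blue_arm 0.96 [479, 278, 70, 18] 707
top green_stand 0.65 [320, 250, 43, 78] 2944
top blue_stand 0.39 [479, 279, 66, 14] 697
top red_stand 0.63 [362, 253, 48, 78] 2948
top cabinet 0.71 [478, 313, 67, 17] 713
top cabinet 0.64 [182, 170, 111, 114] 11765
top drawer_handle 0.76 [182, 212, 102, 24] 1563
side green_arm 0.89 [402, 241, 48, 15] 560
side green_arm 0.84 [385, 194, 20, 34] 294
side green_arm 0.8 [322, 171, 38, 26] 359
side blue_arm 0.79 [358, 187, 19, 30] 294
side green_stand 0.62 [315, 262, 64, 35] 1603
side blue_stand 0.95 [334, 218, 66, 32] 1327
side blue_stand 0.33 [249, 357, 38, 107] 1495
side red_stand 0.65 [327, 244, 67, 42] 1655
side cabinet 0.82 [202, 351, 147, 129] 12861
side cabinet 0.46 [385, 195, 21, 36] 258
side drawer_handle 0.95 [250, 355, 44, 104] 1573
side drawer_handle 0.69 [271, 189, 10, 46] 177
side drawer_handle 0.47 [317, 265, 70, 40] 1635
```

View pics/crop1.png

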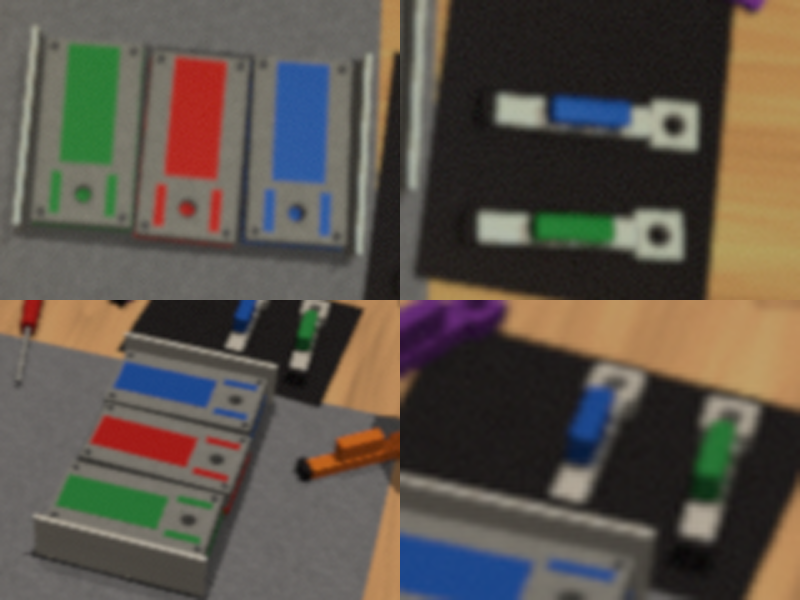

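Close crop: the blue and green arms on the mat have white eyes to the right (−y), with holes near top px (507,277) and (503,310). Block holes are at top px (318,272) green and (403,280) blue, stripes running up (+x). I'll measure now by colour.

```bash
cat >> h.py <<'E'
HUE={"green":(45,85),"blue":(98,125),"red":(0,8)}
def cmask(f,col,roi=None):
    hsv=cv2.cvtColor(f,cv2.COLOR_RGB2HSV);a,b=HUE[col];m=(hsv[...,0]>=a)&(hsv[...,0]<=b)&(hsv[...,1]>110)&(hsv[...,2]>30)
    return m
def comp(m,uv,r=12):
    k,lab,st,ce=cv2.connectedComponentsWithStats(m.astype(np.uint8));ok=[i for i in range(1,k) if st[i,4]>30]
    i=min(ok,key=lambda i:np.hypot(*(ce[i]-uv)));return lab==i,ce[i]
def dark(f,uv,r=5,it=4):
    g=cv2.cvtColor(f,cv2.COLOR_RGB2GRAY).astype(float);uv=np.array(uv,float)
    for _ in range(it):
        u,v=np.round(uv).astype(int);yy,xx=np.mgrid[v-r:v+r+1,u-r:u+r+1];w=g[v-r:v+r+1,u-r:u+r+1];t=np.median(w)-15
        w=np.clip(t-w,0,None)*(np.hypot(xx-uv[0],yy-uv[1])<r);
        if w.sum()==0:return uv
        uv=np.array([(w*xx).sum(),(w*yy).sum()])/w.sum()
    return uv
def tri(uvs):
    A=[];b=[]
    for n,uv in uvs.items():
        o=ray(n,uv,0);d=ray(n,uv,1)-o;d/=np.linalg.norm(d);P=np.eye(3)-np.outer(d,d);A.append(P);b.append(P@o)
    return np.linalg.solve(sum(A),sum(b))
GRIP=[box(-22,34,-9,9,16,42)]
E
python3 - <<'E'
from h import *
F={n:imaging.grab_frame(n) for n in("top","side")}
g={"green":dict(top=(318,272),side=(335,267)),"red":dict(top=(360,278),side=(346.5,243.5)),"blue":dict(top=(403.4,280),side=(354.4,220))}
st={"green":dict(top=(321,237),side=(305,260)),"red":dict(top=(363,242),side=(318,234)),"blue":dict(top=(405,244),side=(326,213))}
for c in g:
    h={n:dark(F[n],g[c][n]) for n in F}
    s={n:comp(cmask(F[n],c),st[c][n])[1] for n in F}
    for nm,d in(("hole",h),("stripe",s)):
        print(c,nm,{n:np.round(d[n],1).tolist() for n in d},"top",np.round(ray("top",d["top"],.051)[:2],4),"side",np.round(ray("side",d["side"],.051)[:2],4),"tri",np.round(tri(d),4))
e={"green":dict(top=(503,310.5),side=(388,183)),"blue":dict(top=(507,277),side=(363.5,177))}
gp={"green":dict(top=(477,309),side=(383,191)),"blue":dict(top=(482,274),side=(358,186))}
for c in e:
    h={n:dark(F[n],e[c][n],4) for n in F}
    print(c,"eye",{n:np.round(h[n],1).tolist() for n in h},"top",np.round(ray("top",h["top"],.016)[:2],4),"side",np.round(ray("side",h["side"],.016)[:2],4))
    for ns in(("top",),("side",),("top","side")):
        M={n:comp(cmask(F[n],c),gp[c][n])[0] for n in ns}
        p0=np.r_[ray("top",gp[c]["top"],.04)[:2],np.pi/2]
        p,f=fit(M,GRIP,p0);print(c,ns,np.round(p[:2],4),round(np.degrees(p[2]),1),"cost",round(f,3),"eye from it",np.round(p[:2]-.06*np.array([np.cos(p[2]),np.sin(p[2])]),4))
# handle/cabinet
for n,uv in(("top",(181,222)),("side",(262,352))):
    print(n,"handle ray",ray(n,uv,.088)[:2])
cv2.imwrite("pics/crop2.png",np.hstack([cv2.resize(F["top"][95:245,110:260,::-1],(400,400),interpolation=cv2.INTER_CUBIC),cv2.resize(F["side"][280:420,130:270,::-1],(400,400),interpolation=cv2.INTER_CUBIC)]))
E
```

```text
green hole {'top': [318.0, 271.2], 'side': [334.9, 267.6]} top [0.4772 0.0321] side [0.4712 0.0328] tri [0.4744 0.032  0.0503]
green stripe {'top': [320.5, 236.3], 'side': [304.6, 260.2]} top [0.5608 0.0325] side [0.557 0.032] tri [0.5587 0.0324 0.0517]
red hole {'top': [359.9, 277.5], 'side': [346.2, 243.4]} top [ 0.4696 -0.0663] side [ 0.4649 -0.0654] tri [ 0.4674 -0.0665  0.0501]
red stripe {'top': [362.9, 242.0], 'side': [317.2, 235.9]} top [ 0.5545 -0.0682] side [ 0.5509 -0.069 ] tri [ 0.5525 -0.0683  0.052 ]
blue hole {'top': [403.9, 279.4], 'side': [353.7, 219.6]} top [ 0.4728 -0.1688] side [ 0.468  -0.1674] tri [ 0.4707 -0.1691  0.0496]
blue stripe {'top': [404.8, 243.6], 'side': [325.7, 213.3]} top [ 0.5578 -0.1672] side [ 0.554  -0.1684] tri [ 0.5556 -0.167   0.0525]
green eye {'top': [502.1, 310.1], 'side': [393.2, 186.0]} top [ 0.4219 -0.4091] side [ 0.3904 -0.4008]
green ('top',) [ 0.4229 -0.3484] 92.6 cost 0.219 eye from it [ 0.4256 -0.4083]
green ('side',) [ 0.4187 -0.352 ] 95.0 cost 0.336 eye from it [ 0.4239 -0.4118]
green ('top', 'side') [ 0.4207 -0.3537] 94.3 cost 0.861 eye from it [ 0.4251 -0.4135]
blue eye {'top': [506.6, 277.2], 'side': [354.3, 179.3]} top [ 0.5015 -0.4194] side [ 0.5192 -0.3951]
blue ('top',) [ 0.5058 -0.3611] 89.6 cost 0.183 eye from it [ 0.5053 -0.4211]
blue ('side',) [ 0.5017 -0.3634] 91.3 cost 0.258 eye from it [ 0.5031 -0.4233]
blue ('top', 'side') [ 0.504  -0.3615] 88.9 cost 0.621 eye from it [ 0.5029 -0.4215]
top handle ray [0.56232738 0.35452483]
side handle ray [0.55399778 0.36314737]
```

View pics/crop2.png

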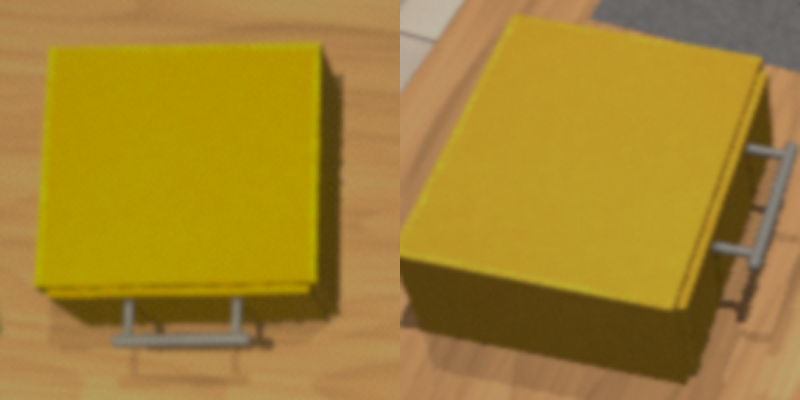

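The yellow cabinet's handle bar centre is at about top px (178,223) and side px (261,352), and the drawer is shut. Next: block yaws and cabinet pose, while turning the tool so x = world +y and y = world +x.

```bash
python3 - <<'E'
from h import *
F={n:imaging.grab_frame(n) for n in("top","side")}
st={"green":dict(top=(321,237),side=(305,260)),"red":dict(top=(363,242),side=(318,234)),"blue":dict(top=(405,244),side=(326,213))}
for c in st:
  for n in F:
    m=comp(cmask(F[n],c),st[c][n])[0];vs,us=np.nonzero(m)
    P=np.array([ray(n,p,.051)[:2] for p in zip(us,vs)]);w,V=np.linalg.eigh(np.cov(P.T));d=V[:,1]*np.sign(V[0,1]);(ce,sz,an)=cv2.minAreaRect((P*1000).astype(np.float32))
    print(c,n,"pca yaw",round(np.degrees(np.arctan2(d[1],d[0])),2),"rect",np.round(ce),np.round(sz),round(an,1))
b={"top":[(110+115*.375,95+342*.375),(110+248*.375,95+340*.375)],"side":[(130+355*.35,280+265*.35),(130+395*.35,280+147*.35)]}
for n in b:
    q=[ray(n,u,.088)[:2] for u in b[n]];print(n,np.round(q,4),np.round(np.mean(q,0),4))
E
python3 -m creep '[{"rz":-0.09},{"rz":-0.09},{"rz":-0.09},{"rz":-0.09},{"rz":-0.09},{"rz":-0.09},{"rz":-0.09},{"rz":-0.09},{"rz":-0.095},{}]'
```

```text
green top pca yaw 0.15 rect [561.  33.] [111.  46.] 0.1
green side pca yaw -0.13 rect [557.  32.] [ 46. 111.] 89.6
red top pca yaw -1.8 rect [555. -68.] [ 51. 116.] 88.4
red side pca yaw -1.91 rect [551. -69.] [ 51. 115.] 88.0
blue top pca yaw 0.29 rect [ 559. -167.] [113.  48.] 0.3
blue side pca yaw -0.19 rect [ 555. -169.] [112.  48.] 0.0
top [[0.5546 0.418 ]
 [0.5649 0.3039]] [0.5598 0.361 ]
side [[0.5514 0.418 ]
 [0.5599 0.3062]] [0.5556 0.3621]invalid input at $[0]: expected keys claw, dx, dy, dz, rx, ry, rz
```

```bash
python3 -m creep '[{"claw":0.3,"dx":0,"dy":0,"dz":0,"rx":0,"ry":0,"rz":-0.087},{"claw":0.3,"dx":0,"dy":0,"dz":0,"rx":0,"ry":0,"rz":-0.087},{"claw":0.3,"dx":0,"dy":0,"dz":0,"rx":0,"ry":0,"rz":-0.087},{"claw":0.3,"dx":0,"dy":0,"dz":0,"rx":0,"ry":0,"rz":-0.087},{"claw":0.3,"dx":0,"dy":0,"dz":0,"rx":0,"ry":0,"rz":-0.087},{"claw":0.3,"dx":0,"dy":0,"dz":0,"rx":0,"ry":0,"rz":-0.087},{"claw":0.3,"dx":0,"dy":0,"dz":0,"rx":0,"ry":0,"rz":-0.087},{"claw":0.3,"dx":0,"dy":0,"dz":0,"rx":0,"ry":0,"rz":-0.087},{"claw":0.3,"dx":0,"dy":0,"dz":0,"rx":0,"ry":0,"rz":-0.087},{"claw":0.3,"dx":0,"dy":0,"dz":0,"rx":0,"ry":0,"rz":-0.087}]' 40
python3 -m creep '[{"claw":0.3,"dx":0.2,"dy":0.2,"dz":0,"rx":0,"ry":0,"rz":0}]'
```

```text
t: 2.1
tcp_pos: [0.1935, -0.6466, 0.2503]
orientation: [[-0.092, 0.996, -0.0], [0.996, 0.092, 0.0], [0.0, 0.0, -1.0]]
contact_force: [-0.5, 0.3, 0.5]
gripper_width: 0.03
gripper_force: 0.0
t: 2.2
tcp_pos: [0.2207, -0.6118, 0.2497]
orientation: [[-0.086, 0.996, -0.002], [0.996, 0.086, -0.001], [-0.001, -0.002, -1.0]]
contact_force: [1.4, 0.1, 0.6]
gripper_width: 0.0299
gripper_force: 0.0
```

```bash
python3 -m creep '[{"claw":0.3,"dx":0.15,"dy":0.2,"dz":0,"rx":0,"ry":0,"rz":0},{"claw":0.3,"dx":0.15,"dy":0.2,"dz":0,"rx":0,"ry":0,"rz":0},{"claw":0.3,"dx":0.15,"dy":0.2,"dz":0,"rx":0,"ry":0,"rz":0},{"claw":0.3,"dx":0.15,"dy":0.2,"dz":0,"rx":0,"ry":0,"rz":0},{"claw":0.3,"dx":0.15,"dy":0.2,"dz":0,"rx":0,"ry":0,"rz":0},{"claw":0.3,"dx":0.15,"dy":0.2,"dz":0,"rx":0,"ry":0,"rz":0},{"claw":0.3,"dx":0.15,"dy":0.2,"dz":0,"rx":0,"ry":0,"rz":0},{"claw":0.3,"dx":0.15,"dy":0.2,"dz":0,"rx":0,"ry":0,"rz":0},{"claw":0.3,"dx":0.17,"dy":0,"dz":0,"rx":0,"ry":0,"rz":0},{"claw":0.3,"dx":0.2,"dy":0,"dz":0,"rx":0,"ry":0,"rz":0}]'
python3 -m creep '[{"claw":0.3,"dx":0.2,"dy":0,"dz":0,"rx":0,"ry":0,"rz":0},{"claw":0.3,"dx":0.2,"dy":0,"dz":0,"rx":0,"ry":0,"rz":0},{"claw":0.3,"dx":0.2,"dy":0,"dz":0,"rx":0,"ry":0,"rz":0},{"claw":0.3,"dx":0.2,"dy":0,"dz":0,"rx":0,"ry":0,"rz":0},{"claw":0.3,"dx":0.2,"dy":0.04,"dz":0,"rx":0,"ry":0,"rz":0},{"claw":0.3,"dx":0.2,"dy":0.1,"dz":0,"rx":0,"ry":0,"rz":0},{"claw":0.3,"dx":0.2,"dy":0.1,"dz":0,"rx":0,"ry":0,"rz":0},{"claw":0.3,"dx":0.2,"dy":0.1,"dz":0,"rx":0,"ry":0,"rz":0},{"claw":0.3,"dx":0.2,"dy":0.1,"dz":0,"rx":0,"ry":0,"rz":0},{"claw":0.3,"dx":0.2,"dy":0,"dz":0,"rx":0,"ry":0,"rz":0}]'
python3 -m creep '[{"claw":0.3,"dx":0.2,"dy":0,"dz":0,"rx":0,"ry":0,"rz":0},{"claw":0.3,"dx":0.2,"dy":0,"dz":0,"rx":0,"ry":0,"rz":0},{"claw":0.3,"dx":0.2,"dy":0,"dz":0,"rx":0,"ry":0,"rz":0},{"claw":0.3,"dx":0.2,"dy":0,"dz":0,"rx":0,"ry":0,"rz":0},{"claw":0.3,"dx":0.2,"dy":0,"dz":0,"rx":0,"ry":0,"rz":0},{"claw":0.3,"dx":0.1,"dy":0,"dz":0.0,"rx":0,"ry":0,"rz":0},{"claw":0.3,"dx":0,"dy":0,"dz":0,"rx":0,"ry":0,"rz":0},{"claw":0.3,"dx":0,"dy":0,"dz":0,"rx":0,"ry":0,"rz":0}]'
python3 -c "
from h import *
print(np.round(read_state()['joints']))"
```

```text
t: 3.2
tcp_pos: [0.518, -0.2664, 0.2499]
orientation: [[-0.087, 0.996, -0.0], [0.996, 0.087, 0.001], [0.001, -0.0, -1.0]]
contact_force: [-0.5, -1.0, 1.0]
gripper_width: 0.0302
gripper_force: 0.0
t: 4.2
tcp_pos: [0.572, 0.14, 0.2502]
orientation: [[-0.086, 0.996, 0.001], [0.996, 0.086, 0.001], [0.001, 0.001, -1.0]]
contact_force: [-0.1, -0.1, 0.0]
gripper_width: 0.0297
gripper_force: 0.0
t: 5.0
tcp_pos: [0.5514, 0.3573, 0.2501]
orientation: [[-0.087, 0.996, -0.0], [0.996, 0.087, -0.0], [-0.0, -0.0, -1.0]]
contact_force: [0.7, 0.4, 0.5]
gripper_width: 0.0301
gripper_force: 0.0
[-12.  27. -37.  93.  17.  66. -47.]
```

```bash
python3 -m creep '[{"claw":0.4,"dx":0.018,"dy":0.033,"dz":0.15,"rx":0,"ry":0,"rz":0},{"claw":0.4,"dx":0,"dy":0,"dz":0.15,"rx":0,"ry":0,"rz":0},{"claw":0.4,"dx":0,"dy":0,"dz":0.15,"rx":0,"ry":0,"rz":0},{"claw":0.4,"dx":0,"dy":0,"dz":0.1,"rx":0,"ry":0,"rz":0},{"claw":0.4,"dx":0,"dy":0,"dz":0.1,"rx":0,"ry":0,"rz":0},{"claw":0.4,"dx":0,"dy":0,"dz":0.08,"rx":0,"ry":0,"rz":0},{"claw":0.4,"dx":0,"dy":0,"dz":0.07,"rx":0,"ry":0,"rz":0},{"claw":0.4,"dx":0,"dy":0,"dz":0,"rx":0,"ry":0,"rz":0}]'
python3 -m creep '[{"claw":1,"dx":0,"dy":0,"dz":0,"rx":0,"ry":0,"rz":0},{"claw":1,"dx":0,"dy":0,"dz":0,"rx":0,"ry":0,"rz":0},{"claw":1,"dx":0,"dy":0,"dz":0,"rx":0,"ry":0,"rz":0},{"claw":1,"dx":0,"dy":0,"dz":0,"rx":0,"ry":0,"rz":0}]' 40
```

```text
t: 5.8
tcp_pos: [0.5574, 0.3604, 0.0887]
orientation: [[-0.086, 0.996, -0.002], [0.996, 0.086, -0.001], [-0.001, -0.002, -1.0]]
contact_force: [0.5, 0.3, -0.2]
gripper_width: 0.0253
gripper_force: 0.0
t: 6.2
tcp_pos: [0.5581, 0.3615, 0.091]
orientation: [[-0.086, 0.996, 0.001], [0.996, 0.086, 0.0], [0.0, 0.001, -1.0]]
contact_force: [2.0, -2.1, 0.1]
gripper_width: 0.0092
gripper_force: 39.4
```

```bash
python3 -m creep '[{"claw":1,"dx":0,"dy":-0.04,"dz":0,"rx":0,"ry":0,"rz":0},{"claw":1,"dx":0,"dy":-0.08,"dz":0,"rx":0,"ry":0,"rz":0},{"claw":1,"dx":0,"dy":-0.1,"dz":0,"rx":0,"ry":0,"rz":0},{"claw":1,"dx":0,"dy":-0.1,"dz":0,"rx":0,"ry":0,"rz":0},{"claw":1,"dx":0,"dy":-0.1,"dz":0,"rx":0,"ry":0,"rz":0},{"claw":1,"dx":0,"dy":-0.1,"dz":0,"rx":0,"ry":0,"rz":0},{"claw":1,"dx":0,"dy":-0.1,"dz":0,"rx":0,"ry":0,"rz":0},{"claw":1,"dx":0,"dy":-0.06,"dz":0,"rx":0,"ry":0,"rz":0},{"claw":1,"dx":0,"dy":-0.04,"dz":0,"rx":0,"ry":0,"rz":0},{"claw":1,"dx":0,"dy":0,"dz":0,"rx":0,"ry":0,"rz":0}]'
python3 -m creep '[{"claw":1,"dx":0,"dy":-0.015,"dz":0,"rx":0,"ry":0,"rz":0},{"claw":1,"dx":0,"dy":-0.015,"dz":0,"rx":0,"ry":0,"rz":0},{"claw":1,"dx":0,"dy":-0.015,"dz":0,"rx":0,"ry":0,"rz":0},{"claw":1,"dx":0,"dy":0,"dz":0,"rx":0,"ry":0,"rz":0}]'
```

```text
t: 7.2
tcp_pos: [0.4132, 0.348, 0.0909]
orientation: [[-0.087, 0.996, 0.0], [0.996, 0.087, -0.002], [-0.002, -0.0, -1.0]]
contact_force: [-0.6, -8.2, 6.1]
gripper_width: 0.0092
gripper_force: 40.7
t: 7.6
tcp_pos: [0.4102, 0.3477, 0.0911]
orientation: [[-0.083, 0.997, 0.007], [0.997, 0.083, 0.002], [0.001, 0.007, -1.0]]
contact_force: [34.0, -0.3, -20.6]
gripper_width: 0.0095
gripper_force: 39.4
```

```bash
python3 -m creep '[{"claw":1,"dx":0,"dy":0.03,"dz":0,"rx":0,"ry":0,"rz":0},{"claw":0.4,"dx":0,"dy":0,"dz":0,"rx":0,"ry":0,"rz":0},{"claw":0.4,"dx":0,"dy":0,"dz":0,"rx":0,"ry":0,"rz":0},{"claw":0.4,"dx":0,"dy":0,"dz":-0.1,"rx":0,"ry":0,"rz":0},{"claw":0.4,"dx":0,"dy":0,"dz":-0.2,"rx":0,"ry":0,"rz":0},{"claw":0.4,"dx":0,"dy":0,"dz":-0.2,"rx":0,"ry":0,"rz":0},{"claw":0,"dx":0,"dy":0,"dz":-0.2,"rx":0,"ry":0,"rz":0},{"claw":0,"dx":0,"dy":0,"dz":-0.2,"rx":0,"ry":0,"rz":0},{"claw":0,"dx":-0.2,"dy":0,"dz":0,"rx":0,"ry":0,"rz":0},{"claw":0,"dx":-0.2,"dy":0.1,"dz":0,"rx":0,"ry":0,"rz":0}]'
python3 -m creep '[{"claw":0,"dx":-0.2,"dy":0.1,"dz":0,"rx":0,"ry":0,"rz":0},{"claw":0,"dx":-0.2,"dy":0.1,"dz":0,"rx":0,"ry":0,"rz":0},{"claw":0,"dx":-0.2,"dy":0.1,"dz":0,"rx":0,"ry":0,"rz":0},{"claw":0,"dx":-0.2,"dy":0,"dz":0,"rx":0,"ry":0,"rz":0},{"claw":0,"dx":-0.2,"dy":0,"dz":0,"rx":0,"ry":0,"rz":0},{"claw":0,"dx":-0.2,"dy":0,"dz":0,"rx":0,"ry":0,"rz":0},{"claw":0,"dx":-0.2,"dy":0,"dz":0,"rx":0,"ry":0,"rz":0},{"claw":0,"dx":-0.2,"dy":0,"dz":0,"rx":0,"ry":0,"rz":0},{"claw":0,"dx":-0.2,"dy":-0.1,"dz":0,"rx":0,"ry":0,"rz":0},{"claw":0,"dx":-0.2,"dy":-0.05,"dz":0,"rx":0,"ry":0,"rz":0}]'
python3 -m creep '[{"claw":0,"dx":-0.2,"dy":-0.1,"dz":0,"rx":0,"ry":0,"rz":0},{"claw":0,"dx":-0.2,"dy":-0.1,"dz":0,"rx":0,"ry":0,"rz":0},{"claw":0,"dx":0,"dy":0,"dz":0,"rx":0,"ry":0,"rz":0}]'
python3 - <<'E'
from h import *
F={n:imaging.grab_frame(n) for n in("top","side")}
a=cv2.resize(F["top"][90:290,90:290,::-1],(400,400),interpolation=cv2.INTER_CUBIC)
b=cv2.resize(F["side"][260:440,120:300,::-1],(400,400),interpolation=cv2.INTER_CUBIC)
cv2.imwrite("pics/d1.png",np.hstack([a,b]))
for n in F: cv2.imwrite(f"pics/f_{n}.png",F[n][:,:,::-1])
E
```

```text
t: 8.6
tcp_pos: [0.4362, 0.2718, 0.2719]
orientation: [[-0.091, 0.996, 0.002], [0.996, 0.091, 0.001], [0.001, 0.002, -1.0]]
contact_force: [0.4, 0.5, -0.2]
gripper_width: 0.0425
gripper_force: 0.0
t: 9.6
tcp_pos: [0.5013, -0.1259, 0.2704]
orientation: [[-0.087, 0.996, -0.0], [0.996, 0.087, 0.0], [0.0, -0.0, -1.0]]
contact_force: [1.0, -0.8, -0.5]
gripper_width: 0.0426
gripper_force: 0.0
t: 9.9
tcp_pos: [0.4671, -0.213, 0.2702]
orientation: [[-0.08, 0.997, -0.001], [0.997, 0.08, -0.001], [-0.001, -0.001, -1.0]]
contact_force: [-0.1, 0.8, 0.0]
gripper_width: 0.0429
gripper_force: 0.0
```

View pics/d1.png

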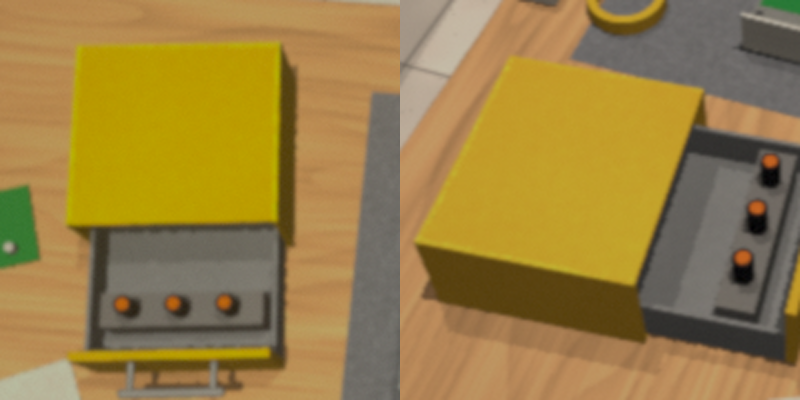

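The drawer is out. The three pins' orange tops are near top px (151,242), (177,242), (203,241). Measuring the pins and rechecking the arms.

```bash
cat >> h.py <<'E'
def orange(f,uv,r=8):
    hsv=cv2.cvtColor(f,cv2.COLOR_RGB2HSV);m=(hsv[...,0]<=14)&(hsv[...,1]>190)&(hsv[...,2]>120)
    vs,us=np.nonzero(m);k=np.hypot(us-uv[0],vs-uv[1])<r;return np.array([us[k].mean(),vs[k].mean()]) if k.sum()>3 else None
def arms(F,gp,cols=("green","blue")):
    for c in cols:
        for n in F:
            try:
                m,ce=comp(cmask(F[n],c),gp[c][n]);p,f=fit({n:m},GRIP,np.r_[ray(n,ce,.035)[:2],np.pi/2]);print(c,n,np.round(ce,1),np.round(p[:2],4),round(np.degrees(p[2]),1),round(f,2))
            except Exception as e: print(c,n,e)
E
python3 - <<'E'
from h import *
F={n:imaging.grab_frame(n) for n in("top","side")}
T=[(151.5,242.5),(177.5,242),(203,241.5)];S=[(273.9,376.1),(280.6,353.6),(286.5,332.9)]
for t,s in zip(T,S):
    t=orange(F["top"],t);s=orange(F["side"],s);print(np.round(t,1),np.round(s,1),np.round(ray("top",t,.095)[:2],4),np.round(ray("side",s,.095)[:2],4),"tri",np.round(tri(dict(top=t,side=s)),4))
arms(F,{"green":dict(top=(477,309),side=(383,191)),"blue":dict(top=(482,274),side=(358,186))})
print(np.round(read_state()["tcp_pos"],4))
E
```

```text
[150.5 241.5] [273.8 375.6] [0.5103 0.4154] [0.5068 0.4157] tri [0.5086 0.4154 0.0946]
[176.4 241.4] [280.3 353.1] [0.515  0.3568] [0.5121 0.3577] tri [0.5138 0.3569 0.0939]
[201.5 240.8] [286.5 332. ] [0.5206 0.3002] [0.5172 0.2995] tri [0.5188 0.2998 0.0957]
green top [617.3 323.5] [ 0.4458 -0.695 ] 25.6 0.87
green side [381.9 192. ] [ 0.4183 -0.3508] 95.0 0.36
blue top [414.5 280.4] [ 0.4755 -0.1964] 154.5 2.67
blue side [356.9 184.5] [ 0.5024 -0.3634] 91.7 0.27
[ 0.47   -0.2069  0.2704]
```

```bash
python3 -m creep '[{"claw":-0.2,"dx":0,"dy":0,"dz":0,"rx":0,"ry":0,"rz":0.033},{"claw":-0.2,"dx":-0.18,"dy":-0.07,"dz":0,"rx":0,"ry":0,"rz":0},{"claw":-0.2,"dx":-0.18,"dy":-0.07,"dz":0.1,"rx":0,"ry":0,"rz":0},{"claw":-0.2,"dx":-0.18,"dy":-0.07,"dz":0.1,"rx":0,"ry":0,"rz":0},{"claw":-0.2,"dx":-0.167,"dy":-0.06,"dz":0.15,"rx":0,"ry":0,"rz":0},{"claw":-0.2,"dx":0,"dy":0,"dz":0.2,"rx":0,"ry":0,"rz":0},{"claw":-0.2,"dx":0,"dy":0,"dz":0.2,"rx":0,"ry":0,"rz":0},{"claw":-0.2,"dx":0,"dy":0,"dz":0.15,"rx":0,"ry":0,"rz":0},{"claw":-0.2,"dx":0,"dy":0,"dz":0,"rx":0,"ry":0,"rz":0},{"claw":-0.2,"dx":0,"dy":0,"dz":0,"rx":0,"ry":0,"rz":0}]'
python3 - <<'E'
from h import *
F={n:imaging.grab_frame(n) for n in("top","side")}
for n in F: cv2.imwrite(f"pics/g_{n}.png",F[n][:,:,::-1])
a=cv2.resize(F["top"][250:350,420:540,::-1],(400,333),interpolation=cv2.INTER_CUBIC)
b=cv2.resize(F["side"][130:230,330:450,::-1],(400,333),interpolation=cv2.INTER_CUBIC)
cv2.imwrite("pics/g1.png",np.hstack([a,b]));print(np.round(read_state()["tcp_pos"],4))
E
```

```text
t: 11.1
tcp_pos: [0.4215, -0.3504, 0.0909]
orientation: [[-0.036, 0.999, -0.0], [0.999, 0.036, 0.001], [0.001, -0.0, -1.0]]
contact_force: [-0.5, -0.5, 1.1]
gripper_width: 0.0513
gripper_force: 0.0
[ 0.4219 -0.3514  0.0922]
```

View pics/g1.png

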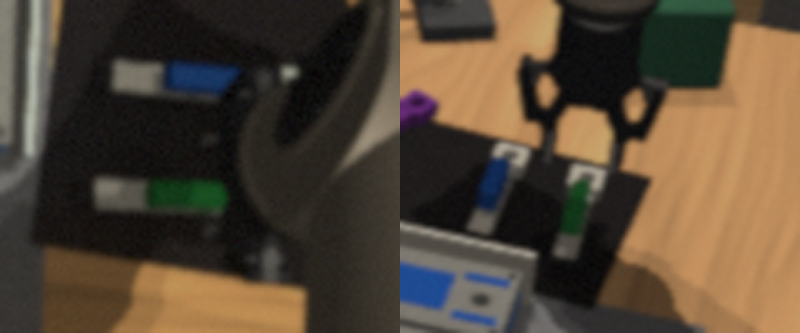

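```bash
python3 -m creep '[{"claw":-0.2,"dx":0.005,"dy":-0.005,"dz":0.1,"rx":0,"ry":0,"rz":0},{"claw":-0.2,"dx":0,"dy":0,"dz":0.1,"rx":0,"ry":0,"rz":0},{"claw":-0.2,"dx":0,"dy":0,"dz":0.07,"rx":0,"ry":0,"rz":0},{"claw":-0.2,"dx":0,"dy":0,"dz":0,"rx":0,"ry":0,"rz":0},{"claw":1,"dx":0,"dy":0,"dz":0,"rx":0,"ry":0,"rz":0},{"claw":1,"dx":0,"dy":0,"dz":0,"rx":0,"ry":0,"rz":0},{"claw":1,"dx":0,"dy":0,"dz":0,"rx":0,"ry":0,"rz":0},{"claw":1,"dx":0,"dy":0,"dz":0,"rx":0,"ry":0,"rz":0},{"claw":1,"dx":0,"dy":0,"dz":0,"rx":0,"ry":0,"rz":0},{"claw":1,"dx":0,"dy":0,"dz":0,"rx":0,"ry":0,"rz":0}]' 50
python3 -m creep '[{"claw":1,"dx":0,"dy":0,"dz":-0.05,"rx":0,"ry":0,"rz":0},{"claw":1,"dx":0,"dy":0,"dz":-0.15,"rx":0,"ry":0,"rz":0},{"claw":1,"dx":0,"dy":0,"dz":-0.15,"rx":0,"ry":0,"rz":0},{"claw":1,"dx":0,"dy":0,"dz":-0.15,"rx":0,"ry":0,"rz":0},{"claw":1,"dx":0,"dy":0,"dz":-0.15,"rx":0,"ry":0,"rz":0},{"claw":1,"dx":0,"dy":0,"dz":-0.15,"rx":0,"ry":0,"rz":0},{"claw":1,"dx":0,"dy":0,"dz":0,"rx":0,"ry":0,"rz":0}]'
```

```text
t: 12.2
tcp_pos: [0.4201, -0.3508, 0.0375]
orientation: [[-0.035, 0.999, 0.001], [0.999, 0.035, -0.001], [-0.001, 0.001, -1.0]]
contact_force: [-0.5, 0.6, 6.5]
gripper_width: 0.017
gripper_force: 49.0
t: 12.9
tcp_pos: [0.421, -0.3514, 0.2012]
orientation: [[-0.035, 0.999, 0.005], [0.999, 0.035, -0.004], [-0.004, 0.005, -1.0]]
contact_force: [-0.0, -0.2, -1.0]
gripper_width: 0.0173
gripper_force: 49.2
```

```bash
python3 -m creep '[{"claw":1,"dx":0,"dy":0,"dz":0,"rx":0,"ry":0,"rz":0.09},{"claw":1,"dx":0,"dy":0,"dz":0,"rx":0,"ry":0,"rz":0.09},{"claw":1,"dx":0,"dy":0,"dz":0,"rx":0,"ry":0,"rz":0.09},{"claw":1,"dx":0,"dy":0,"dz":0,"rx":0,"ry":0,"rz":0.09},{"claw":1,"dx":0,"dy":0,"dz":0,"rx":0,"ry":0,"rz":0.09},{"claw":1,"dx":0,"dy":0,"dz":0,"rx":0,"ry":0,"rz":0.09},{"claw":1,"dx":0,"dy":0,"dz":0,"rx":0,"ry":0,"rz":0.09},{"claw":1,"dx":0,"dy":0,"dz":0,"rx":0,"ry":0,"rz":0.09},{"claw":1,"dx":0,"dy":0,"dz":0,"rx":0,"ry":0,"rz":0.09},{"claw":1,"dx":0,"dy":0,"dz":0,"rx":0,"ry":0,"rz":0.09}]'
python3 -m creep '[{"claw":1,"dx":0,"dy":0,"dz":0,"rx":0,"ry":0,"rz":0.06},{"claw":1,"dx":0,"dy":0,"dz":0,"rx":0,"ry":0,"rz":0.062},{"claw":1,"dx":0.1,"dy":-0.15,"dz":0,"rx":0,"ry":0,"rz":0},{"claw":1,"dx":0.1,"dy":-0.15,"dz":0,"rx":0,"ry":0,"rz":0},{"claw":1,"dx":0.1,"dy":-0.2,"dz":0,"rx":0,"ry":0,"rz":0},{"claw":1,"dx":0.1,"dy":-0.2,"dz":0,"rx":0,"ry":0,"rz":0},{"claw":1,"dx":0.1,"dy":-0.2,"dz":0,"rx":0,"ry":0,"rz":0},{"claw":1,"dx":0.065,"dy":-0.2,"dz":0,"rx":0,"ry":0,"rz":0},{"claw":1,"dx":0,"dy":-0.2,"dz":0,"rx":0,"ry":0,"rz":0},{"claw":1,"dx":0,"dy":-0.2,"dz":0,"rx":0,"ry":0,"rz":0}]'
python3 -m creep '[{"claw":1,"dx":0,"dy":-0.2,"dz":0.1,"rx":0,"ry":0,"rz":0},{"claw":1,"dx":0,"dy":-0.15,"dz":0.15,"rx":0,"ry":0,"rz":0},{"claw":1,"dx":0,"dy":-0.065,"dz":0.05,"rx":0,"ry":0,"rz":0},{"claw":1,"dx":0,"dy":0,"dz":0,"rx":0,"ry":0,"rz":0},{"claw":1,"dx":0,"dy":0,"dz":0,"rx":0,"ry":0,"rz":0}]'
python3 - <<'E'
from h import *
F={n:imaging.grab_frame(n) for n in("top","side")}
for n in F: cv2.imwrite(f"pics/g_{n}.png",F[n][:,:,::-1])
a=cv2.resize(F["top"][190:310,270:390,::-1],(400,400),interpolation=cv2.INTER_CUBIC)
b=cv2.resize(F["side"][170:290,270:390,::-1],(400,400),interpolation=cv2.INTER_CUBIC)
cv2.imwrite("pics/g2.png",np.hstack([a,b]));print(np.round(read_state()["tcp_pos"],4),np.round(read_state()["orientation"],3).tolist())
E
```

```text
t: 13.9
tcp_pos: [0.4192, -0.3501, 0.1963]
orientation: [[0.983, 0.185, -0.0], [0.185, -0.983, 0.0], [-0.0, -0.0, -1.0]]
contact_force: [0.1, 0.6, -1.8]
gripper_width: 0.0169
gripper_force: 49.1
t: 14.9
tcp_pos: [0.5322, -0.0486, 0.1963]
orientation: [[1.0, 0.001, -0.0], [0.001, -1.0, 0.0], [-0.0, -0.0, -1.0]]
contact_force: [1.0, -0.1, -1.5]
gripper_width: 0.0173
gripper_force: 49.2
t: 15.4
tcp_pos: [0.5324, 0.0322, 0.1366]
orientation: [[1.0, 0.0, -0.0], [0.0, -1.0, -0.0], [-0.0, 0.0, -1.0]]
contact_force: [1.5, -1.4, -0.9]
gripper_width: 0.0172
gripper_force: 49.1
[0.5328 0.0315 0.1371] [[1.0, -0.001, 0.001], [-0.001, -1.0, -0.0], [0.001, 0.0, -1.0]]
```

View pics/g2.png

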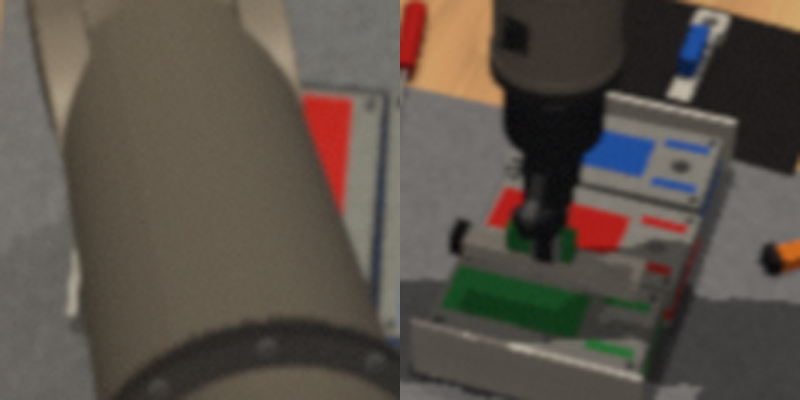

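```bash
cat >> h.py <<'E'
def overlay(n,f,parts,p,z,u,v,w,h,k):
    im=cv2.resize(f[v:v+h,u:u+w,::-1],(w*k,h*k),interpolation=cv2.INTER_CUBIC)
    for b in parts:
        q=((proj(n,place(b,*p,z))-[u,v]+.5)*k).round().astype(int)
        for i in range(8):
            for j in(1,2,4):
                if not i&j: cv2.line(im,tuple(map(int,q[i])),tuple(map(int,q[i|j])),(255,0,255),1)
    return im
E
python3 - <<'E'
from h import *
f=cv2.imread("pics/g_side.png")[:,:,::-1]
im=overlay("side",f,ARM,(.5328-.001,.0318,0),.1371-.037,275,220,80,50,10);cv2.imwrite("pics/g3.png",im[:500,:800])
E
```

```text
(no output)
```

View pics/g3.png

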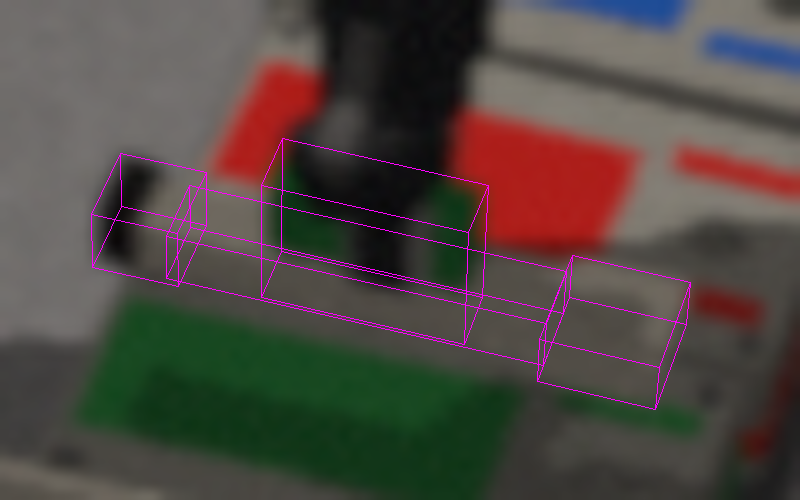

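```bash
python3 -m creep '[{"claw":1,"dx":0.012,"dy":-0.002,"dz":0.08,"rx":0,"ry":0,"rz":0},{"claw":1,"dx":0,"dy":0,"dz":0.08,"rx":0,"ry":0,"rz":0},{"claw":1,"dx":0,"dy":0,"dz":0.04,"rx":0,"ry":0,"rz":0},{"claw":1,"dx":0,"dy":0,"dz":0.02,"rx":0,"ry":0,"rz":0},{"claw":1,"dx":0,"dy":0,"dz":0.015,"rx":0,"ry":0,"rz":0},{"claw":1,"dx":0,"dy":0,"dz":0.01,"rx":0,"ry":0,"rz":0},{"claw":1,"dx":0,"dy":0,"dz":0,"rx":0,"ry":0,"rz":0},{"claw":1,"dx":0,"dy":0,"dz":0,"rx":0,"ry":0,"rz":0}]'
```

```text
t: 16.3
tcp_pos: [0.5352, 0.0328, 0.0885]
orientation: [[1.0, -0.0, 0.001], [-0.0, -1.0, -0.0], [0.001, 0.0, -1.0]]
contact_force: [-4.4, -1.1, 11.7]
gripper_width: 0.0171
gripper_force: 51.1
```

```bash
python3 -m creep '[{"claw":-0.1,"dx":0,"dy":0,"dz":0,"rx":0,"ry":0,"rz":0},{"claw":-0.1,"dx":0,"dy":0,"dz":0,"rx":0,"ry":0,"rz":0},{"claw":-0.1,"dx":0,"dy":0,"dz":-0.1,"rx":0,"ry":0,"rz":0},{"claw":-0.1,"dx":0,"dy":0,"dz":-0.2,"rx":0,"ry":0,"rz":0},{"claw":-0.1,"dx":0,"dy":0,"dz":-0.2,"rx":0,"ry":0,"rz":0},{"claw":-0.1,"dx":0,"dy":0.2,"dz":-0.1,"rx":0,"ry":0,"rz":0},{"claw":-0.1,"dx":0,"dy":0.2,"dz":0,"rx":0,"ry":0,"rz":0},{"claw":-0.1,"dx":0,"dy":0.2,"dz":0,"rx":0,"ry":0,"rz":0},{"claw":-0.1,"dx":0,"dy":0.2,"dz":0,"rx":0,"ry":0,"rz":0},{"claw":-0.1,"dx":0,"dy":0.2,"dz":0,"rx":0,"ry":0,"rz":0}]'
python3 -m creep '[{"claw":-0.1,"dx":0,"dy":0.2,"dz":0,"rx":0,"ry":0,"rz":0},{"claw":-0.1,"dx":-0.055,"dy":0.2,"dz":0,"rx":0,"ry":0,"rz":0},{"claw":-0.1,"dx":-0.1,"dy":0.2,"dz":0,"rx":0,"ry":0,"rz":0},{"claw":-0.1,"dx":0,"dy":0.2,"dz":0,"rx":0,"ry":0,"rz":0},{"claw":-0.1,"dx":0,"dy":0.175,"dz":0,"rx":0,"ry":0,"rz":0},{"claw":-0.1,"dx":0,"dy":0,"dz":0,"rx":0,"ry":0,"rz":0}]'
python3 - <<'E'
from h import *
F={n:imaging.grab_frame(n) for n in("top","side")}
for n in F: cv2.imwrite(f"pics/g_{n}.png",F[n][:,:,::-1])
a=overlay("top",F["top"],ARM,(.5342+.002,.0322,0),.051,290,210,60,90,6)
b=overlay("side",F["side"],ARM,(.5342-.002,.0322,0),.051,275,225,80,60,5)
im=np.zeros((540,760,3),np.uint8);im[:540,:360]=a;im[:300,360:]=b[:,:400];cv2.imwrite("pics/g4.png",im);print(np.round(read_state()["tcp_pos"],4))
for n in F: print(n,np.round(proj(n,[.4742,.0322,.067]),1))
arms(F,{"green":dict(top=(320,237),side=(305,260)),"blue":dict(top=(482,274),side=(358,186))})
E
```

```text
t: 17.3
tcp_pos: [0.5348, -0.1686, 0.2078]
orientation: [[1.0, 0.0, 0.001], [0.0, -1.0, -0.0], [0.001, 0.0, -1.0]]
contact_force: [0.8, 0.6, 0.5]
gripper_width: 0.0469
gripper_force: 0.0
t: 17.9
tcp_pos: [0.5024, -0.3672, 0.2074]
orientation: [[1.0, -0.006, -0.0], [-0.006, -1.0, -0.002], [-0.0, 0.002, -1.0]]
contact_force: [0.2, 0.0, -0.5]
gripper_width: 0.0467
gripper_force: 0.0
[ 0.5036 -0.3625  0.2071]
top [[317.7 271.5]]
side [[334.2 263.2]]
green top [320.4 237.8] [0.5619 0.0274] 98.1 0.76
green side [302.4 264.3] [0.5514 0.007 ] 106.6 1.61
blue top [481.3 272.7] [ 0.5059 -0.3582] 89.6 0.22
blue side [357.  184.8] [ 0.5018 -0.3621] 91.7 0.27
```

View pics/g4.png

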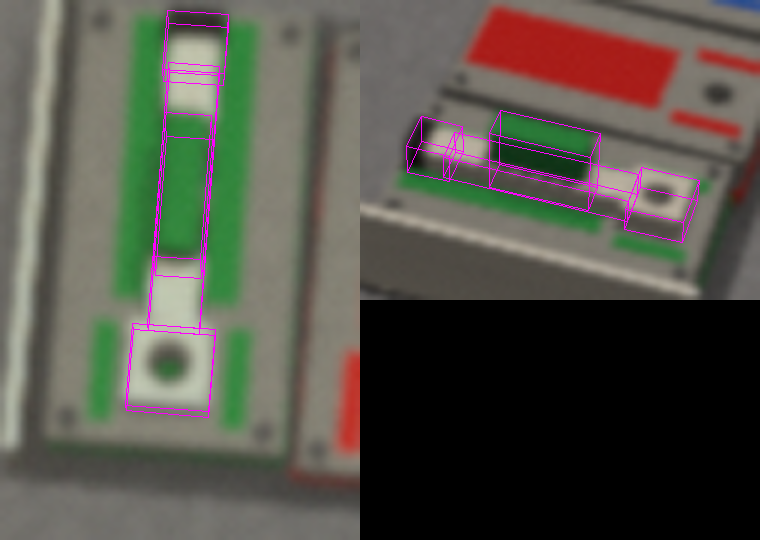

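Green arm sits on its block with the eye over the hole (overlay matches to ~1 mm; hole at top px ~(318,270)). Now the blue arm.

```bash
python3 -m creep '[{"claw":-0.2,"dx":0,"dy":0,"dz":0,"rx":0,"ry":0,"rz":-0.09},{"claw":-0.2,"dx":0,"dy":0,"dz":0,"rx":0,"ry":0,"rz":-0.09},{"claw":-0.2,"dx":0,"dy":0,"dz":0,"rx":0,"ry":0,"rz":-0.09},{"claw":-0.2,"dx":0,"dy":0,"dz":0,"rx":0,"ry":0,"rz":-0.09},{"claw":-0.2,"dx":0,"dy":0,"dz":0,"rx":0,"ry":0,"rz":-0.09},{"claw":-0.2,"dx":0,"dy":0,"dz":0,"rx":0,"ry":0,"rz":-0.09},{"claw":-0.2,"dx":0,"dy":0,"dz":0,"rx":0,"ry":0,"rz":-0.09},{"claw":-0.2,"dx":0,"dy":0,"dz":0,"rx":0,"ry":0,"rz":-0.09},{"claw":-0.2,"dx":0,"dy":0,"dz":0,"rx":0,"ry":0,"rz":-0.09},{"claw":-0.2,"dx":0,"dy":0,"dz":0,"rx":0,"ry":0,"rz":-0.09}]'
python3 -m creep '[{"claw":-0.2,"dx":0,"dy":0,"dz":0,"rx":0,"ry":0,"rz":-0.09},{"claw":-0.2,"dx":0.006,"dy":0,"dz":0.15,"rx":0,"ry":0,"rz":0},{"claw":-0.2,"dx":0,"dy":0,"dz":0.15,"rx":0,"ry":0,"rz":0},{"claw":-0.2,"dx":0,"dy":0,"dz":0.15,"rx":0,"ry":0,"rz":0},{"claw":-0.2,"dx":0,"dy":0,"dz":0.1,"rx":0,"ry":0,"rz":0},{"claw":-0.2,"dx":0,"dy":0,"dz":0,"rx":0,"ry":0,"rz":0},{"claw":-0.2,"dx":0,"dy":0,"dz":0,"rx":0,"ry":0,"rz":0}]'
python3 - <<'E'
from h import *
F={n:imaging.grab_frame(n) for n in("side",)}
arms(F,{"blue":dict(top=(482,274),side=(358,186))},("blue",));print(np.round(read_state()["tcp_pos"],4))
E
```

```text
t: 19.0
tcp_pos: [0.5044, -0.3604, 0.2075]
orientation: [[0.148, 0.989, 0.0], [0.989, -0.148, 0.0], [0.0, 0.0, -1.0]]
contact_force: [-0.2, -0.2, 0.2]
gripper_width: 0.0513
gripper_force: 0.0
t: 19.7
tcp_pos: [0.5045, -0.3599, 0.0979]
orientation: [[0.014, 1.0, 0.0], [1.0, -0.014, 0.0], [0.0, 0.0, -1.0]]
contact_force: [0.4, 1.1, 0.0]
gripper_width: 0.0513
gripper_force: 0.0
blue side [357. 185.] [ 0.5012 -0.3585] 92.8 0.28
[ 0.5048 -0.3604  0.0986]
```

```bash
python3 -m creep '[{"claw":-0.2,"dx":0,"dy":-0.003,"dz":0.12,"rx":0,"ry":0,"rz":0},{"claw":-0.2,"dx":0,"dy":0,"dz":0.12,"rx":0,"ry":0,"rz":0},{"claw":-0.2,"dx":0,"dy":0,"dz":0.065,"rx":0,"ry":0,"rz":0},{"claw":-0.2,"dx":0,"dy":0,"dz":0,"rx":0,"ry":0,"rz":0},{"claw":1,"dx":0,"dy":0,"dz":0,"rx":0,"ry":0,"rz":0},{"claw":1,"dx":0,"dy":0,"dz":0,"rx":0,"ry":0,"rz":0},{"claw":1,"dx":0,"dy":0,"dz":0,"rx":0,"ry":0,"rz":0},{"claw":1,"dx":0,"dy":0,"dz":0,"rx":0,"ry":0,"rz":0},{"claw":1,"dx":0,"dy":0,"dz":0,"rx":0,"ry":0,"rz":0},{"claw":1,"dx":0,"dy":0,"dz":0,"rx":0,"ry":0,"rz":0}]' 50
python3 -m creep '[{"claw":1,"dx":0,"dy":0,"dz":-0.05,"rx":0,"ry":0,"rz":0},{"claw":1,"dx":0,"dy":0,"dz":-0.15,"rx":0,"ry":0,"rz":0},{"claw":1,"dx":0,"dy":0,"dz":-0.15,"rx":0,"ry":0,"rz":0},{"claw":1,"dx":0,"dy":0,"dz":-0.15,"rx":0,"ry":0,"rz":0},{"claw":1,"dx":0,"dy":0,"dz":-0.15,"rx":0,"ry":0,"rz":0},{"claw":1,"dx":0,"dy":0,"dz":-0.15,"rx":0,"ry":0,"rz":0},{"claw":1,"dx":0,"dy":0,"dz":0,"rx":0,"ry":0,"rz":0}]'
```

```text
t: 20.75
tcp_pos: [0.504, -0.3612, 0.0378]
orientation: [[0.016, 1.0, 0.002], [1.0, -0.016, -0.001], [-0.001, 0.002, -1.0]]
contact_force: [-1.0, 0.4, 6.3]
gripper_width: 0.0171
gripper_force: 49.9
t: 21.45
tcp_pos: [0.505, -0.3617, 0.2017]
orientation: [[0.016, 1.0, 0.006], [1.0, -0.016, -0.004], [-0.004, 0.006, -1.0]]
contact_force: [1.2, 0.3, -1.7]
gripper_width: 0.0174
gripper_force: 49.2
```

```bash
python3 -m creep '[{"claw":1,"dx":0,"dy":0,"dz":0,"rx":0,"ry":0,"rz":0.09},{"claw":1,"dx":0,"dy":0,"dz":0,"rx":0,"ry":0,"rz":0.09},{"claw":1,"dx":0,"dy":0,"dz":0,"rx":0,"ry":0,"rz":0.09},{"claw":1,"dx":0,"dy":0,"dz":0,"rx":0,"ry":0,"rz":0.09},{"claw":1,"dx":0,"dy":0,"dz":0,"rx":0,"ry":0,"rz":0.09},{"claw":1,"dx":0,"dy":0,"dz":0,"rx":0,"ry":0,"rz":0.09},{"claw":1,"dx":0,"dy":0,"dz":0,"rx":0,"ry":0,"rz":0.09},{"claw":1,"dx":0,"dy":0,"dz":0,"rx":0,"ry":0,"rz":0.09},{"claw":1,"dx":0,"dy":0,"dz":0,"rx":0,"ry":0,"rz":0.09},{"claw":1,"dx":0,"dy":0,"dz":0,"rx":0,"ry":0,"rz":0.09}]'
python3 -m creep '[{"claw":1,"dx":0,"dy":0,"dz":0,"rx":0,"ry":0,"rz":0.09},{"claw":1,"dx":0.05,"dy":-0.15,"dz":0,"rx":0,"ry":0,"rz":0},{"claw":1,"dx":0.05,"dy":-0.2,"dz":0,"rx":0,"ry":0,"rz":0},{"claw":1,"dx":0.03,"dy":-0.2,"dz":0,"rx":0,"ry":0,"rz":0},{"claw":1,"dx":0,"dy":-0.2,"dz":0,"rx":0,"ry":0,"rz":0},{"claw":1,"dx":0,"dy":-0.15,"dz":0.1,"rx":0,"ry":0,"rz":0},{"claw":1,"dx":0,"dy":-0.068,"dz":0.2,"rx":0,"ry":0,"rz":0},{"claw":1,"dx":0,"dy":0,"dz":0.1,"rx":0,"ry":0,"rz":0},{"claw":1,"dx":0,"dy":0,"dz":0,"rx":0,"ry":0,"rz":0},{"claw":1,"dx":0,"dy":0,"dz":0,"rx":0,"ry":0,"rz":0}]'
python3 -c "
from h import *
imaging.grab_frame('side');s=read_state();print(np.round(s['tcp_pos'],4),np.round(s['orientation'],4).tolist())"
```

```text
t: 22.45
tcp_pos: [0.5031, -0.3605, 0.1966]
orientation: [[0.991, 0.135, 0.0], [0.135, -0.991, 0.0], [0.0, -0.0, -1.0]]
contact_force: [0.1, 0.7, -2.2]
gripper_width: 0.0171
gripper_force: 49.1
t: 23.45
tcp_pos: [0.5294, -0.1675, 0.117]
orientation: [[1.0, -0.0, -0.0], [-0.0, -1.0, 0.0], [-0.0, -0.0, -1.0]]
contact_force: [0.6, -0.9, -1.0]
gripper_width: 0.0168
gripper_force: 49.1
[ 0.5298 -0.1678  0.1176] [[1.0, -0.0006, 0.0013], [-0.0006, -1.0, -0.0003], [0.0013, 0.0003, -1.0]]
```

```bash
python3 -m creep '[{"claw":1,"dx":0.007,"dy":0.001,"dz":0.05,"rx":0,"ry":0,"rz":0},{"claw":1,"dx":0,"dy":0,"dz":0.04,"rx":0,"ry":0,"rz":0},{"claw":1,"dx":0,"dy":0,"dz":0.03,"rx":0,"ry":0,"rz":0},{"claw":1,"dx":0,"dy":0,"dz":0.015,"rx":0,"ry":0,"rz":0},{"claw":1,"dx":0,"dy":0,"dz":0.01,"rx":0,"ry":0,"rz":0},{"claw":1,"dx":0,"dy":0,"dz":0,"rx":0,"ry":0,"rz":0},{"claw":1,"dx":0,"dy":0,"dz":0,"rx":0,"ry":0,"rz":0}]'
```

```text
t: 24.2
tcp_pos: [0.5304, -0.1674, 0.0887]
orientation: [[1.0, -0.0, -0.0], [-0.0, -1.0, 0.0], [-0.0, -0.0, -1.0]]
contact_force: [-13.6, 3.8, 31.9]
gripper_width: 0.0169
gripper_force: 53.9
```

```bash
python3 -m creep '[{"claw":1,"dx":0.002,"dy":0,"dz":-0.007,"rx":0,"ry":0,"rz":0},{"claw":-0.1,"dx":0,"dy":0,"dz":0,"rx":0,"ry":0,"rz":0},{"claw":-0.1,"dx":0,"dy":0,"dz":0,"rx":0,"ry":0,"rz":0},{"claw":-0.1,"dx":0,"dy":0,"dz":-0.1,"rx":0,"ry":0,"rz":0},{"claw":-0.1,"dx":0,"dy":0,"dz":-0.2,"rx":0,"ry":0,"rz":0},{"claw":-0.1,"dx":0,"dy":0,"dz":-0.2,"rx":0,"ry":0,"rz":0},{"claw":-0.1,"dx":0,"dy":-0.1,"dz":-0.2,"rx":0,"ry":0,"rz":0},{"claw":-0.1,"dx":0,"dy":-0.2,"dz":-0.1,"rx":0,"ry":0,"rz":0},{"claw":0.05,"dx":0,"dy":-0.2,"dz":0,"rx":0,"ry":0,"rz":0},{"claw":0.05,"dx":0,"dy":-0.2,"dz":0,"rx":0,"ry":0,"rz":0}]'
python3 -m creep '[{"claw":0.05,"dx":0,"dy":-0.2,"dz":0,"rx":0,"ry":0,"rz":0},{"claw":0.05,"dx":0,"dy":-0.2,"dz":0,"rx":0,"ry":0,"rz":0},{"claw":0.05,"dx":0,"dy":-0.2,"dz":0,"rx":0,"ry":0,"rz":0},{"claw":0.05,"dx":0,"dy":-0.2,"dz":0,"rx":0,"ry":0,"rz":0},{"claw":0.05,"dx":0,"dy":-0.2,"dz":0,"rx":0,"ry":0,"rz":0},{"claw":0.05,"dx":-0.06,"dy":-0.2,"dz":0,"rx":0,"ry":0,"rz":0},{"claw":0.05,"dx":0,"dy":-0.2,"dz":0,"rx":0,"ry":0,"rz":0},{"claw":0.05,"dx":0,"dy":-0.2,"dz":0,"rx":0,"ry":0,"rz":0},{"claw":0.05,"dx":0,"dy":-0.04,"dz":0,"rx":0,"ry":0,"rz":0},{"claw":0.05,"dx":0,"dy":0,"dz":0,"rx":0,"ry":0,"rz":0}]'
python3 - <<'E'
from h import *
F={n:imaging.grab_frame(n) for n in("top","side")}
for n in F: cv2.imwrite(f"pics/g_{n}.png",F[n][:,:,::-1])
a=overlay("top",F["top"],ARM,(.5307+.002,-.168,0),.051,375,215,60,90,6)
b=overlay("side",F["side"],ARM,(.5307-.002,-.168,0),.051,295,180,80,60,5)
im=np.zeros((540,760,3),np.uint8);im[:540,:360]=a;im[:300,360:]=b[:,:400];cv2.imwrite("pics/g5.png",im);s=read_state();print(np.round(s["tcp_pos"],4),np.round(s["joints"]))
E
```

```text
t: 25.2
tcp_pos: [0.5312, -0.026, 0.2495]
orientation: [[1.0, -0.0, 0.002], [-0.0, -1.0, 0.0], [0.002, -0.0, -1.0]]
contact_force: [0.5, -0.1, 0.4]
gripper_width: 0.0406
gripper_force: 0.0
t: 26.2
tcp_pos: [0.5185, 0.3022, 0.2482]
orientation: [[1.0, 0.003, -0.001], [0.003, -1.0, 0.0], [-0.001, -0.0, -1.0]]
contact_force: [0.1, -1.3, -0.0]
gripper_width: 0.0404
gripper_force: 0.0
[0.5192 0.2994 0.2484] [ -21.   19.  -18.  101.    7.   61. -132.]
```

View pics/g5.png

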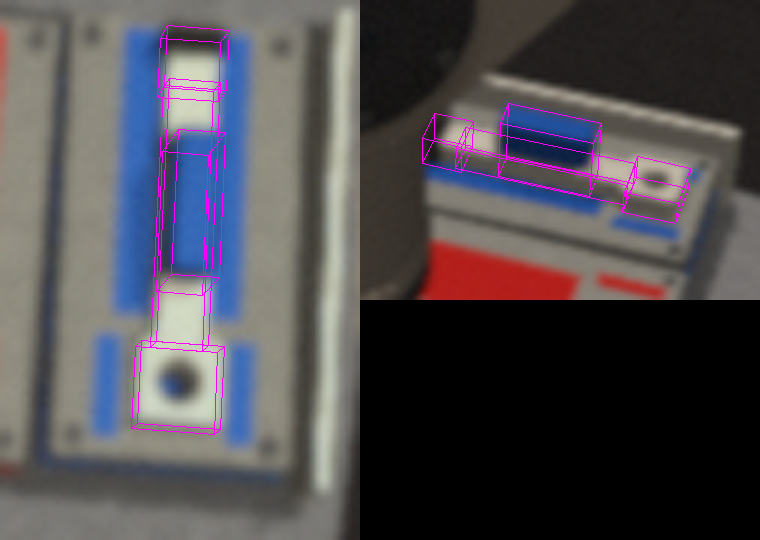

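Blue arm is seated too, eye centred between its side marks (hole near top px (405,279)). Fetching the nearest pin.

```bash
python3 -m creep '[{"claw":0.05,"dx":0,"dy":-0.001,"dz":0.2,"rx":0,"ry":0,"rz":0},{"claw":0.05,"dx":0,"dy":0,"dz":0.2,"rx":0,"ry":0,"rz":0},{"claw":0.05,"dx":0,"dy":0,"dz":0.15,"rx":0,"ry":0,"rz":0},{"claw":0.05,"dx":0,"dy":0,"dz":0.1,"rx":0,"ry":0,"rz":0},{"claw":0.05,"dx":0,"dy":0,"dz":0.1,"rx":0,"ry":0,"rz":0},{"claw":0.05,"dx":0,"dy":0,"dz":0.077,"rx":0,"ry":0,"rz":0},{"claw":0.05,"dx":0,"dy":0,"dz":0,"rx":0,"ry":0,"rz":0},{"claw":1,"dx":0,"dy":0,"dz":0,"rx":0,"ry":0,"rz":0},{"claw":1,"dx":0,"dy":0,"dz":0,"rx":0,"ry":0,"rz":0},{"claw":1,"dx":0,"dy":0,"dz":0,"rx":0,"ry":0,"rz":0}]' 50
python3 -m creep '[{"claw":1,"dx":0,"dy":0,"dz":0,"rx":0,"ry":0,"rz":0},{"claw":1,"dx":0,"dy":0,"dz":0,"rx":0,"ry":0,"rz":0}]'
```

```text
t: 27.3
tcp_pos: [0.5195, 0.301, 0.0844]
orientation: [[1.0, -0.0, 0.001], [-0.0, -1.0, 0.001], [0.001, -0.001, -1.0]]
contact_force: [0.5, 0.7, 1.3]
gripper_width: 0.0204
gripper_force: 48.9
t: 27.5
tcp_pos: [0.5196, 0.301, 0.0843]
orientation: [[1.0, 0.0, 0.001], [0.0, -1.0, 0.001], [0.001, -0.001, -1.0]]
contact_force: [0.4, -1.5, 7.3]
gripper_width: 0.0206
gripper_force: 49.2
```

```bash
python3 -m creep '[{"claw":1,"dx":0,"dy":0,"dz":-0.05,"rx":0,"ry":0,"rz":0},{"claw":1,"dx":0,"dy":0,"dz":-0.15,"rx":0,"ry":0,"rz":0},{"claw":1,"dx":0,"dy":0,"dz":-0.2,"rx":0,"ry":0,"rz":0},{"claw":1,"dx":0,"dy":0,"dz":-0.2,"rx":0,"ry":0,"rz":0},{"claw":1,"dx":0,"dy":0.1,"dz":-0.1,"rx":0,"ry":0,"rz":0},{"claw":1,"dx":-0.05,"dy":0.2,"dz":0,"rx":0,"ry":0,"rz":0},{"claw":1,"dx":-0.1,"dy":0.2,"dz":0,"rx":0,"ry":0,"rz":0},{"claw":1,"dx":-0.073,"dy":0.2,"dz":0,"rx":0,"ry":0,"rz":0},{"claw":1,"dx":0,"dy":0.2,"dz":0,"rx":0,"ry":0,"rz":0},{"claw":1,"dx":0,"dy":0.2,"dz":0,"rx":0,"ry":0,"rz":0}]'
python3 -m creep '[{"claw":1,"dx":0,"dy":0.15,"dz":0,"rx":0,"ry":0,"rz":0},{"claw":1,"dx":0,"dy":0.094,"dz":0.1,"rx":0,"ry":0,"rz":0},{"claw":1,"dx":0,"dy":0,"dz":0.1,"rx":0,"ry":0,"rz":0},{"claw":1,"dx":0,"dy":0,"dz":0,"rx":0,"ry":0,"rz":0},{"claw":1,"dx":0,"dy":0,"dz":0,"rx":0,"ry":0,"rz":0}]'
python3 - <<'E'
from h import *
F={n:imaging.grab_frame(n) for n in("top","side")}
s=read_state();t=np.array(s["tcp_pos"]);print(np.round(t,4))
tip=t-[0,0,.0713];print("tip px",np.round(proj("side",[tip,tip+[0,0,.046],[.4742-.002,.0322,.067]]),1))
a=cv2.resize(F["side"][190:290,295:395,::-1],(500,500),interpolation=cv2.INTER_CUBIC);
for q in proj("side",[tip,tip+[0,0,.046],[.4742,.0322,.067]]): cv2.circle(a,tuple(map(int,(q-[295,190]+.5)*5)),3,(255,0,255),1)
cv2.imwrite("pics/p1.png",a)
E
```

```text
t: 28.5
tcp_pos: [0.4738, 0.0795, 0.2244]
orientation: [[1.0, 0.001, 0.001], [0.001, -1.0, 0.0], [0.001, -0.0, -1.0]]
contact_force: [1.2, -0.1, -0.5]
gripper_width: 0.0202
gripper_force: 49.2
t: 29.0
tcp_pos: [0.4745, 0.0325, 0.1841]
orientation: [[1.0, 0.001, -0.0], [0.001, -1.0, 0.0], [-0.0, -0.0, -1.0]]
contact_force: [0.5, 0.6, 0.1]
gripper_width: 0.0206
gripper_force: 49.2
[0.475  0.0327 0.1845]
tip px [[334.7 251.3]
 [335.5 238.8]
 [334.9 263.3]]
```

View pics/p1.png

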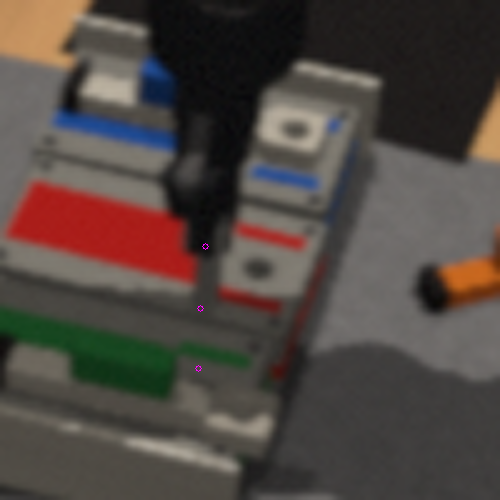

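The view shows the gripped pin's shank near side px (336,245). The green grip has moved from about (312,255) to (320,262), so the green arm has been knocked towards +y; I'll mend it afterwards. The blue arm's eye is unmoved at (354,216), so this pin goes to blue.

```bash
python3 -m creep '[{"claw":1,"dx":0,"dy":0.1,"dz":-0.05,"rx":0,"ry":0,"rz":0},{"claw":1,"dx":-0.01,"dy":0.2,"dz":0,"rx":0,"ry":0,"rz":0},{"claw":1,"dx":-0.01,"dy":0.2,"dz":0,"rx":0,"ry":0,"rz":0},{"claw":1,"dx":0,"dy":0.2,"dz":0,"rx":0,"ry":0,"rz":0},{"claw":1,"dx":0,"dy":0.2,"dz":0,"rx":0,"ry":0,"rz":0},{"claw":1,"dx":0,"dy":0.1,"dz":0.1,"rx":0,"ry":0,"rz":0},{"claw":1,"dx":0,"dy":0.004,"dz":0.1,"rx":0,"ry":0,"rz":0},{"claw":1,"dx":0,"dy":0,"dz":0.05,"rx":0,"ry":0,"rz":0},{"claw":1,"dx":0,"dy":0,"dz":0,"rx":0,"ry":0,"rz":0},{"claw":1,"dx":0,"dy":0,"dz":0,"rx":0,"ry":0,"rz":0}]'
python3 - <<'E'
from h import *
F={n:imaging.grab_frame(n) for n in("top","side")}
s=read_state();t=np.array(s["tcp_pos"]);print(np.round(t,4))
tip=t-[0,0,.0713];P=[tip,tip+[0,0,.046],[.4707,-.168,.067]]
a=cv2.resize(F["side"][160:260,295:395,::-1],(500,500),interpolation=cv2.INTER_CUBIC);
for q in proj("side",P): cv2.circle(a,tuple(map(int,(q-[295,160]+.5)*5)),3,(255,0,255),1)
b=overlay("top",F["top"],ARM,(.5342+.002,.0322,0),.051,290,205,50,90,6)[:500]
cv2.imwrite("pics/p2.png",np.hstack([a,b]))
E
```

```text
t: 30.1
tcp_pos: [0.4711, -0.1681, 0.1441]
orientation: [[1.0, 0.001, 0.001], [0.001, -1.0, 0.0], [0.001, -0.0, -1.0]]
contact_force: [1.0, 0.1, 0.6]
gripper_width: 0.0206
gripper_force: 49.2
[ 0.4712 -0.1683  0.1444]
```

View pics/p2.png

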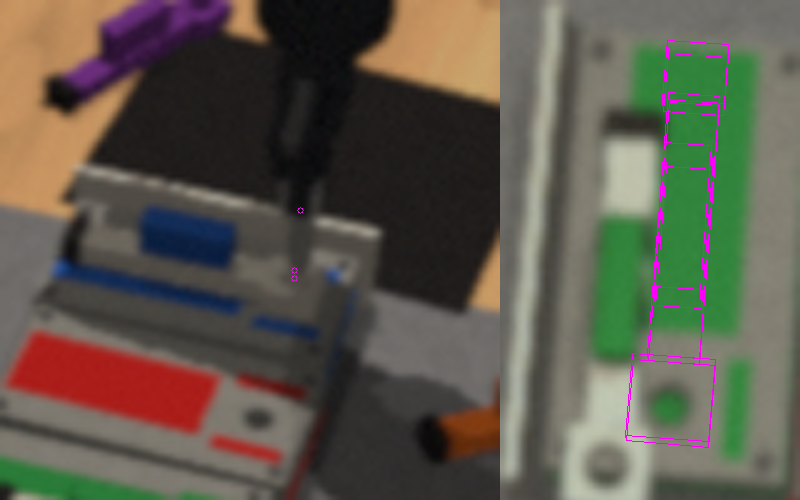

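The pin is over the blue eye (side px ~(354,215)). The green arm lies shifted on its block, eye at about top px (307,282). Threading blue.

```bash
python3 -m creep '[{"claw":1,"dx":-0.001,"dy":0,"dz":0.03,"rx":0,"ry":0,"rz":0},{"claw":1,"dx":0,"dy":0,"dz":0.03,"rx":0,"ry":0,"rz":0},{"claw":1,"dx":0,"dy":0,"dz":0.03,"rx":0,"ry":0,"rz":0},{"claw":1,"dx":0,"dy":0,"dz":0.0,"rx":0,"ry":0,"rz":0}]'
python3 -m creep '[{"claw":1,"dx":0,"dy":0,"dz":0.02,"rx":0,"ry":0,"rz":0},{"claw":1,"dx":0,"dy":0,"dz":0.02,"rx":0,"ry":0,"rz":0},{"claw":1,"dx":0,"dy":0,"dz":0,"rx":0,"ry":0,"rz":0}]'
```

```text
t: 30.6
tcp_pos: [0.4699, -0.1686, 0.1244]
orientation: [[1.0, 0.0, -0.001], [0.0, -1.0, 0.0], [-0.001, -0.0, -1.0]]
contact_force: [1.6, 0.3, -1.0]
gripper_width: 0.0206
gripper_force: 49.4
t: 30.9
tcp_pos: [0.47, -0.1687, 0.1168]
orientation: [[1.0, 0.0, -0.001], [0.0, -1.0, 0.0], [-0.001, -0.0, -1.0]]
contact_force: [-0.0, -0.8, -0.9]
gripper_width: 0.0209
gripper_force: 49.3
```

```bash
python3 -m creep '[{"claw":1,"dx":0,"dy":0,"dz":0.03,"rx":0,"ry":0,"rz":0},{"claw":1,"dx":0,"dy":0,"dz":0.03,"rx":0,"ry":0,"rz":0},{"claw":1,"dx":0,"dy":0,"dz":0.03,"rx":0,"ry":0,"rz":0},{"claw":1,"dx":0,"dy":0,"dz":0.02,"rx":0,"ry":0,"rz":0},{"claw":1,"dx":0,"dy":0,"dz":0,"rx":0,"ry":0,"rz":0}]'
python3 -m creep '[{"claw":1,"dx":0,"dy":0,"dz":0.015,"rx":0,"ry":0,"rz":0},{"claw":1,"dx":0,"dy":0,"dz":0,"rx":0,"ry":0,"rz":0}]'
```

```text
t: 31.4
tcp_pos: [0.4701, -0.1686, 0.0946]
orientation: [[1.0, 0.0, -0.001], [0.0, -1.0, 0.0], [-0.001, -0.0, -1.0]]
contact_force: [0.4, 1.7, -1.9]
gripper_width: 0.0208
gripper_force: 49.3
t: 31.6
tcp_pos: [0.4705, -0.1688, 0.0924]
orientation: [[1.0, 0.0, 0.0], [0.0, -1.0, 0.0], [0.0, -0.0, -1.0]]
contact_force: [0.7, 1.2, -0.6]
gripper_width: 0.0207
gripper_force: 49.6
```

```bash
python3 -m creep '[{"claw":1,"dx":0,"dy":0,"dz":0.006,"rx":0,"ry":0,"rz":0},{"claw":0.05,"dx":0,"dy":0,"dz":0,"rx":0,"ry":0,"rz":0},{"claw":0.05,"dx":0,"dy":0,"dz":0,"rx":0,"ry":0,"rz":0},{"claw":0.05,"dx":0,"dy":0,"dz":-0.1,"rx":0,"ry":0,"rz":0},{"claw":0.05,"dx":0,"dy":0,"dz":-0.2,"rx":0,"ry":0,"rz":0},{"claw":0.05,"dx":0,"dy":0,"dz":-0.2,"rx":0,"ry":0,"rz":0},{"claw":0.05,"dx":0,"dy":0.2,"dz":-0.1,"rx":0,"ry":0,"rz":0},{"claw":0.05,"dx":0,"dy":0.2,"dz":0,"rx":0,"ry":0,"rz":0},{"claw":0.05,"dx":0,"dy":0.2,"dz":0,"rx":0,"ry":0,"rz":0},{"claw":0.05,"dx":0,"dy":0,"dz":0,"rx":0,"ry":0,"rz":0}]'
python3 - <<'E'
from h import *
F={n:imaging.grab_frame(n) for n in("top","side")}
for n in F: cv2.imwrite(f"pics/q_{n}.png",F[n][:,:,::-1])
p=(.507+.002,.058,0)
a=overlay("top",F["top"],ARM,p,.051,280,205,60,90,5)
b=overlay("side",F["side"],ARM,(.507-.002,.058,0),.051,275,230,90,60,5)
c=cv2.resize(F["side"][190:240,310:400,::-1],(450,250),interpolation=cv2.INTER_CUBIC)
im=np.zeros((550,750,3),np.uint8);im[:450,:300]=a;im[:300,300:]=b;im[300:,300:]=c;cv2.imwrite("pics/q1.png",im);print(np.round(read_state()["tcp_pos"],4))
E
```

```text
t: 32.6
tcp_pos: [0.4691, -0.2941, 0.2112]
orientation: [[1.0, -0.006, -0.0], [-0.006, -1.0, -0.002], [0.0, 0.002, -1.0]]
contact_force: [1.0, 0.6, 0.6]
gripper_width: 0.0408
gripper_force: 0.0
[ 0.4698 -0.2895  0.2108]
```

View pics/q1.png

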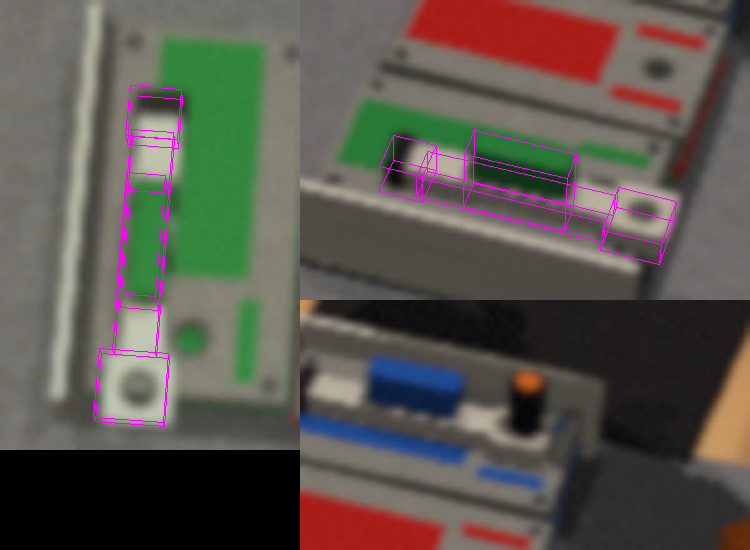

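Blue is pinned: head seated on its eye at side px ~(415,210). The green arm's eye is now at about top px (307.6,282.6), i.e. arm origin ≈ (0.506, 0.0555) with yaw ≈ 0. Regrasping it.

```bash
python3 -m creep '[{"claw":0.2,"dx":0.1,"dy":-0.15,"dz":0,"rx":0,"ry":0,"rz":0},{"claw":0.2,"dx":0.085,"dy":-0.2,"dz":0,"rx":0,"ry":0,"rz":0},{"claw":0.2,"dx":0,"dy":-0.2,"dz":0,"rx":0,"ry":0,"rz":0},{"claw":0.2,"dx":0,"dy":-0.2,"dz":0,"rx":0,"ry":0,"rz":0},{"claw":0.2,"dx":0,"dy":-0.2,"dz":0,"rx":0,"ry":0,"rz":0},{"claw":0.2,"dx":0,"dy":-0.2,"dz":0,"rx":0,"ry":0,"rz":0},{"claw":0.2,"dx":0,"dy":-0.2,"dz":0,"rx":0,"ry":0,"rz":0},{"claw":0.2,"dx":0,"dy":-0.2,"dz":0.1,"rx":0,"ry":0,"rz":0},{"claw":0.2,"dx":0,"dy":-0.175,"dz":0.2,"rx":0,"ry":0,"rz":0},{"claw":0.2,"dx":0,"dy":0,"dz":0,"rx":0,"ry":0,"rz":0}]'
python3 -m creep '[{"claw":0.2,"dx":0,"dy":0,"dz":0,"rx":0,"ry":0,"rz":0},{"claw":0.2,"dx":0,"dy":0,"dz":0,"rx":0,"ry":0,"rz":0}]'
```

```text
t: 33.7
tcp_pos: [0.5044, 0.0596, 0.15]
orientation: [[1.0, 0.008, -0.005], [0.008, -1.0, 0.001], [-0.005, -0.001, -1.0]]
contact_force: [0.4, -0.1, 0.3]
gripper_width: 0.0342
gripper_force: 0.0
t: 33.9
tcp_pos: [0.5074, 0.0539, 0.1541]
orientation: [[1.0, 0.0, 0.001], [0.0, -1.0, -0.0], [0.001, 0.0, -1.0]]
contact_force: [-0.4, 0.3, -0.2]
gripper_width: 0.034
gripper_force: 0.0
```

```bash
python3 -m creep '[{"claw":0.2,"dx":0,"dy":-0.006,"dz":0.12,"rx":0,"ry":0,"rz":0},{"claw":0.2,"dx":0,"dy":0,"dz":0.08,"rx":0,"ry":0,"rz":0},{"claw":0.2,"dx":0,"dy":0,"dz":0.07,"rx":0,"ry":0,"rz":0},{"claw":0.2,"dx":0,"dy":0,"dz":0.055,"rx":0,"ry":0,"rz":0},{"claw":0.2,"dx":0,"dy":0,"dz":0,"rx":0,"ry":0,"rz":0},{"claw":1,"dx":0,"dy":0,"dz":0,"rx":0,"ry":0,"rz":0},{"claw":1,"dx":0,"dy":0,"dz":0,"rx":0,"ry":0,"rz":0},{"claw":1,"dx":0,"dy":0,"dz":0,"rx":0,"ry":0,"rz":0},{"claw":1,"dx":0,"dy":0,"dz":0,"rx":0,"ry":0,"rz":0},{"claw":1,"dx":0,"dy":0,"dz":0,"rx":0,"ry":0,"rz":0}]' 50
python3 -m creep '[{"claw":1,"dx":0,"dy":0,"dz":-0.05,"rx":0,"ry":0,"rz":0},{"claw":1,"dx":0,"dy":0,"dz":-0.1,"rx":0,"ry":0,"rz":0},{"claw":1,"dx":0,"dy":0,"dz":0,"rx":0,"ry":0,"rz":0},{"claw":1,"dx":0,"dy":0,"dz":0,"rx":0,"ry":0,"rz":0}]'
```

```text
t: 34.9
tcp_pos: [0.5077, 0.0553, 0.0893]
orientation: [[1.0, -0.0, 0.001], [-0.0, -1.0, 0.0], [0.001, -0.0, -1.0]]
contact_force: [-0.4, -1.1, 8.0]
gripper_width: 0.0169
gripper_force: 50.1
t: 35.3
tcp_pos: [0.5075, 0.0554, 0.1191]
orientation: [[1.0, 0.0, 0.001], [0.0, -1.0, 0.0], [0.001, -0.0, -1.0]]
contact_force: [0.2, -0.2, -2.3]
gripper_width: 0.017
gripper_force: 49.0
```

```bash
python3 - <<'E'
from h import *
T=cv2.imread("pics/g_top.png")[:,:,::-1]
q={n:cv2.imread(f"pics/q_{n}.png")[:,:,::-1] for n in("top","side")}
h={"top":dark(q["top"],(307.1,282.1),4),"side":dark(q["side"],(343.4,271.3),3)}
print(h,np.round(ray("top",h["top"],.067),4),np.round(ray("side",h["side"],.067),4),np.round(tri(h),4))
E
```

```text
{'top': array([307.30321285, 283.24096386]), 'side': array([343.25      , 271.76146789])} [0.4453 0.0539 0.067 ] [0.4434 0.0545 0.067 ] [0.4444 0.0539 0.0664]
```

```bash
python3 -m creep '[{"claw":1,"dx":0.075,"dy":0.058,"dz":0,"rx":0,"ry":0,"rz":0},{"claw":1,"dx":0.074,"dy":0.058,"dz":0,"rx":0,"ry":0,"rz":0},{"claw":1,"dx":0,"dy":0,"dz":0.05,"rx":0,"ry":0,"rz":0},{"claw":1,"dx":0,"dy":0,"dz":0.05,"rx":0,"ry":0,"rz":0},{"claw":1,"dx":0,"dy":0,"dz":0.03,"rx":0,"ry":0,"rz":0},{"claw":1,"dx":0,"dy":0,"dz":0.014,"rx":0,"ry":0,"rz":0},{"claw":1,"dx":0,"dy":0,"dz":0.006,"rx":0,"ry":0,"rz":0},{"claw":1,"dx":0,"dy":0,"dz":0,"rx":0,"ry":0,"rz":0}]'
```

```text
t: 36.1
tcp_pos: [0.536, 0.0323, 0.0892]
orientation: [[1.0, 0.001, -0.002], [0.001, -1.0, -0.0], [-0.002, 0.0, -1.0]]
contact_force: [-13.9, -0.9, 25.7]
gripper_width: 0.0172
gripper_force: 52.7
```

```bash
python3 -m creep '[{"claw":1,"dx":0.002,"dy":0,"dz":-0.008,"rx":0,"ry":0,"rz":0},{"claw":1,"dx":0,"dy":0,"dz":0.003,"rx":0,"ry":0,"rz":0},{"claw":0,"dx":0,"dy":0,"dz":0,"rx":0,"ry":0,"rz":0},{"claw":0,"dx":0,"dy":0,"dz":0,"rx":0,"ry":0,"rz":0},{"claw":0,"dx":0,"dy":0,"dz":-0.1,"rx":0,"ry":0,"rz":0},{"claw":0,"dx":0,"dy":0,"dz":-0.2,"rx":0,"ry":0,"rz":0},{"claw":0,"dx":0,"dy":0,"dz":-0.2,"rx":0,"ry":0,"rz":0},{"claw":0.05,"dx":0,"dy":0,"dz":-0.2,"rx":0,"ry":0,"rz":0},{"claw":0.05,"dx":0,"dy":-0.1,"dz":-0.1,"rx":0,"ry":0,"rz":0},{"claw":0.05,"dx":0,"dy":-0.2,"dz":0,"rx":0,"ry":0,"rz":0}]'
python3 -m creep '[{"claw":0.05,"dx":-0.05,"dy":-0.2,"dz":0,"rx":0,"ry":0,"rz":0},{"claw":0.05,"dx":-0.067,"dy":-0.2,"dz":0,"rx":0,"ry":0,"rz":0},{"claw":0.05,"dx":0,"dy":-0.2,"dz":0,"rx":0,"ry":0,"rz":0},{"claw":0.05,"dx":0,"dy":-0.2,"dz":0,"rx":0,"ry":0,"rz":0},{"claw":0.05,"dx":0,"dy":-0.2,"dz":0,"rx":0,"ry":0,"rz":0},{"claw":0.05,"dx":0,"dy":-0.2,"dz":0,"rx":0,"ry":0,"rz":0},{"claw":0.05,"dx":0,"dy":-0.12,"dz":0,"rx":0,"ry":0,"rz":0},{"claw":0.05,"dx":0,"dy":0,"dz":0,"rx":0,"ry":0,"rz":0},{"claw":0.05,"dx":0,"dy":0,"dz":0,"rx":0,"ry":0,"rz":0}]'
python3 - <<'E'
from h import *
F={n:imaging.grab_frame(n) for n in("top","side")}
for n in F: cv2.imwrite(f"pics/r_{n}.png",F[n][:,:,::-1])
h={"top":dark(F["top"],(318,270.3),4),"side":dark(F["side"],(334.4,263.4),3)}
print({n:np.round(h[n],1) for n in h},np.round(ray("top",h["top"],.067),4),np.round(ray("side",h["side"],.067),4),np.round(tri(h),4),"block hole tri .4744 .032, top .4772 .0321 side .4712 .0328")
print(np.round(read_state()["tcp_pos"],4),np.round(read_state()["joints"]))
a=overlay("top",F["top"],ARM,(.5342+.002,.0322,0),.051,290,210,60,90,6)
b=overlay("side",F["side"],ARM,(.5342-.002,.0322,0),.051,275,225,80,60,5)
im=np.zeros((540,760,3),np.uint8);im[:540,:360]=a;im[:300,360:]=b[:,:400];cv2.imwrite("pics/r1.png",im)
E
```

```text
t: 37.1
tcp_pos: [0.5392, 0.0904, 0.2529]
orientation: [[1.0, -0.005, 0.005], [-0.005, -1.0, -0.0], [0.005, -0.0, -1.0]]
contact_force: [1.8, 0.2, -0.2]
gripper_width: 0.0407
gripper_force: 0.0
t: 38.0
tcp_pos: [0.5138, 0.3561, 0.249]
orientation: [[1.0, 0.001, -0.001], [0.001, -1.0, -0.001], [-0.001, 0.001, -1.0]]
contact_force: [0.7, -0.7, -0.5]
gripper_width: 0.0405
gripper_force: 0.0
{'top': array([318. , 270.2]), 'side': array([334.6, 263.3])} [0.4772 0.0319 0.067 ] [0.4731 0.0323 0.067 ] [0.4752 0.0318 0.0666] block hole tri .4744 .032, top .4772 .0321 side .4712 .0328
[0.5143 0.3549 0.2494] [ -26.   21.  -19.   98.    7.   63. -137.]
```

View pics/r1.png

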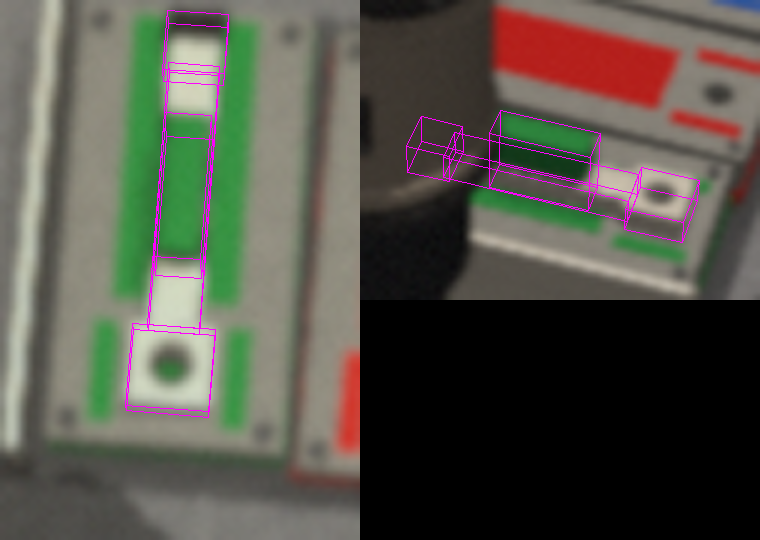

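Green is back in place (eye at top px (318,270)). Taking the middle pin.

```bash
python3 -m creep '[{"claw":0.05,"dx":0,"dy":-0.009,"dz":0.2,"rx":0,"ry":0,"rz":0},{"claw":0.05,"dx":0,"dy":0,"dz":0.2,"rx":0,"ry":0,"rz":0},{"claw":0.05,"dx":0,"dy":0,"dz":0.15,"rx":0,"ry":0,"rz":0},{"claw":0.05,"dx":0,"dy":0,"dz":0.1,"rx":0,"ry":0,"rz":0},{"claw":0.05,"dx":0,"dy":0,"dz":0.1,"rx":0,"ry":0,"rz":0},{"claw":0.05,"dx":0,"dy":0,"dz":0.077,"rx":0,"ry":0,"rz":0},{"claw":0.05,"dx":0,"dy":0,"dz":0,"rx":0,"ry":0,"rz":0},{"claw":1,"dx":0,"dy":0,"dz":0,"rx":0,"ry":0,"rz":0},{"claw":1,"dx":0,"dy":0,"dz":0,"rx":0,"ry":0,"rz":0},{"claw":1,"dx":0,"dy":0,"dz":0,"rx":0,"ry":0,"rz":0}]' 50
python3 -m creep '[{"claw":1,"dx":0,"dy":0,"dz":0,"rx":0,"ry":0,"rz":0},{"claw":1,"dx":0,"dy":0,"dz":0,"rx":0,"ry":0,"rz":0}]'
```

```text
t: 39.1
tcp_pos: [0.5145, 0.3582, 0.0852]
orientation: [[1.0, -0.0, 0.001], [-0.0, -1.0, 0.001], [0.001, -0.001, -1.0]]
contact_force: [-0.0, 0.1, 3.0]
gripper_width: 0.0206
gripper_force: 49.0
t: 39.3
tcp_pos: [0.5146, 0.3582, 0.0851]
orientation: [[1.0, 0.0, 0.001], [0.0, -1.0, 0.001], [0.001, -0.001, -1.0]]
contact_force: [0.2, -1.4, 7.5]
gripper_width: 0.021
gripper_force: 49.4
```

```bash
python3 -m creep '[{"claw":1,"dx":0,"dy":0,"dz":-0.05,"rx":0,"ry":0,"rz":0},{"claw":1,"dx":0,"dy":0,"dz":-0.15,"rx":0,"ry":0,"rz":0},{"claw":1,"dx":0,"dy":0,"dz":-0.2,"rx":0,"ry":0,"rz":0},{"claw":1,"dx":0,"dy":0,"dz":-0.2,"rx":0,"ry":0,"rz":0},{"claw":1,"dx":0,"dy":0.1,"dz":-0.1,"rx":0,"ry":0,"rz":0},{"claw":1,"dx":-0.05,"dy":0.2,"dz":0,"rx":0,"ry":0,"rz":0},{"claw":1,"dx":-0.1,"dy":0.2,"dz":0,"rx":0,"ry":0,"rz":0},{"claw":1,"dx":-0.05,"dy":0.2,"dz":0,"rx":0,"ry":0,"rz":0},{"claw":1,"dx":0,"dy":0.2,"dz":0,"rx":0,"ry":0,"rz":0},{"claw":1,"dx":0,"dy":0.2,"dz":0,"rx":0,"ry":0,"rz":0}]'
python3 -m creep '[{"claw":1,"dx":0,"dy":0.2,"dz":0,"rx":0,"ry":0,"rz":0},{"claw":1,"dx":0,"dy":0.2,"dz":0,"rx":0,"ry":0,"rz":0},{"claw":1,"dx":0,"dy":0.13,"dz":0.1,"rx":0,"ry":0,"rz":0},{"claw":1,"dx":0,"dy":0,"dz":0.2,"rx":0,"ry":0,"rz":0},{"claw":1,"dx":0,"dy":0,"dz":0.1,"rx":0,"ry":0,"rz":0},{"claw":1,"dx":0,"dy":0,"dz":0,"rx":0,"ry":0,"rz":0},{"claw":1,"dx":0,"dy":0,"dz":0,"rx":0,"ry":0,"rz":0}]'
python3 - <<'E'
from h import *
F={n:imaging.grab_frame(n) for n in("side",)}
s=read_state();t=np.array(s["tcp_pos"]);print(np.round(t,4))
# green grip colour centroid as an undisturbed check
a=cv2.imread("pics/r_side.png")[:,:,::-1]
d=np.abs(F["side"].astype(int)-a).sum(2);print("changed px near green grip",(d[250:265,308:318]>60).mean())
tip=t-[0,0,.0721];P=[tip,tip+[0,0,.046],[.4744,.0322,.067]]
a=cv2.resize(F["side"][200:300,285:385,::-1],(500,500),interpolation=cv2.INTER_CUBIC);
for q in proj("side",P): cv2.circle(a,tuple(map(int,(q-[285,200]+.5)*5)),3,(255,0,255),1)
cv2.imwrite("pics/p3.png",a)
E
```

```text
t: 40.3
tcp_pos: [0.4735, 0.1366, 0.2251]
orientation: [[1.0, 0.001, 0.001], [0.001, -1.0, 0.0], [0.001, -0.0, -1.0]]
contact_force: [2.0, -0.3, -0.5]
gripper_width: 0.0204
gripper_force: 49.3
t: 41.0
tcp_pos: [0.4743, 0.0322, 0.145]
orientation: [[1.0, 0.0, 0.0], [0.0, -1.0, 0.0], [0.0, -0.0, -1.0]]
contact_force: [-0.9, -0.9, -0.8]
gripper_width: 0.0204
gripper_force: 49.3
[0.4747 0.0323 0.1455]
changed px near green grip 0.3
```

View pics/p3.png

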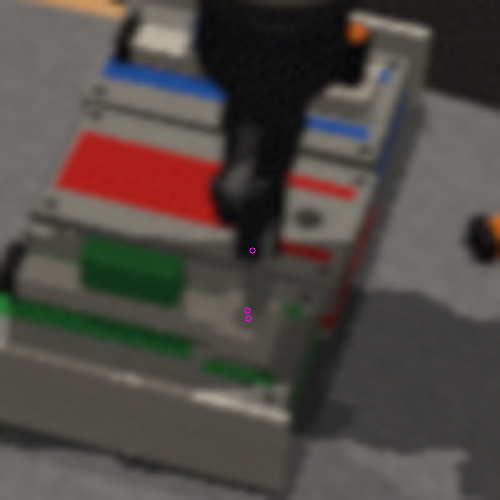

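The pin's tip is over the green eye at side px ~(334,263), and the arm is unmoved. Threading.

```bash
python3 -m creep '[{"claw":1,"dx":0,"dy":0,"dz":0.03,"rx":0,"ry":0,"rz":0},{"claw":1,"dx":0,"dy":0,"dz":0.03,"rx":0,"ry":0,"rz":0},{"claw":1,"dx":0,"dy":0,"dz":0.03,"rx":0,"ry":0,"rz":0},{"claw":1,"dx":0,"dy":0,"dz":0.0,"rx":0,"ry":0,"rz":0}]'
python3 -m creep '[{"claw":1,"dx":0,"dy":0,"dz":0.02,"rx":0,"ry":0,"rz":0},{"claw":1,"dx":0,"dy":0,"dz":0.02,"rx":0,"ry":0,"rz":0},{"claw":1,"dx":0,"dy":0,"dz":0,"rx":0,"ry":0,"rz":0}]'
```

```text
t: 41.45
tcp_pos: [0.4738, 0.032, 0.1255]
orientation: [[1.0, 0.0, -0.001], [0.0, -1.0, 0.0], [-0.001, -0.0, -1.0]]
contact_force: [-0.1, -0.6, -1.3]
gripper_width: 0.0207
gripper_force: 49.6
t: 41.75
tcp_pos: [0.4738, 0.0319, 0.1176]
orientation: [[1.0, 0.0, -0.001], [0.0, -1.0, -0.0], [-0.001, 0.0, -1.0]]
contact_force: [0.8, -0.3, -1.2]
gripper_width: 0.0202
gripper_force: 49.5
```

```bash
python3 -m creep '[{"claw":1,"dx":0,"dy":0,"dz":0.03,"rx":0,"ry":0,"rz":0},{"claw":1,"dx":0,"dy":0,"dz":0.03,"rx":0,"ry":0,"rz":0},{"claw":1,"dx":0,"dy":0,"dz":0.03,"rx":0,"ry":0,"rz":0},{"claw":1,"dx":0,"dy":0,"dz":0.02,"rx":0,"ry":0,"rz":0},{"claw":1,"dx":0,"dy":0,"dz":0.012,"rx":0,"ry":0,"rz":0},{"claw":1,"dx":0,"dy":0,"dz":0,"rx":0,"ry":0,"rz":0}]'
python3 -m creep '[{"claw":0.05,"dx":0,"dy":0,"dz":0,"rx":0,"ry":0,"rz":0},{"claw":0.05,"dx":0,"dy":0,"dz":0,"rx":0,"ry":0,"rz":0},{"claw":0.05,"dx":0,"dy":0,"dz":-0.1,"rx":0,"ry":0,"rz":0},{"claw":0.05,"dx":0,"dy":0,"dz":-0.2,"rx":0,"ry":0,"rz":0},{"claw":0.05,"dx":0,"dy":0,"dz":-0.2,"rx":0,"ry":0,"rz":0},{"claw":0.05,"dx":0,"dy":0,"dz":-0.2,"rx":0,"ry":0,"rz":0}]'
```

```text
t: 42.35
tcp_pos: [0.474, 0.032, 0.0934]
orientation: [[1.0, 0.0, -0.0], [0.0, -1.0, 0.0], [-0.0, -0.0, -1.0]]
contact_force: [0.8, 0.1, -1.6]
gripper_width: 0.0207
gripper_force: 49.6
t: 42.95
tcp_pos: [0.4736, 0.0319, 0.2354]
orientation: [[1.0, 0.0, -0.0], [0.0, -1.0, 0.0], [-0.0, -0.0, -1.0]]
contact_force: [0.1, 1.1, 0.5]
gripper_width: 0.0409
gripper_force: 0.0
```

```bash
python3 -m creep '[{"claw":0.4,"dx":0,"dy":0,"dz":0,"rx":0,"ry":0,"rz":-0.088},{"claw":0.4,"dx":0,"dy":0,"dz":0,"rx":0,"ry":0,"rz":-0.088},{"claw":0.4,"dx":0,"dy":0,"dz":0,"rx":0,"ry":0,"rz":-0.088},{"claw":0.4,"dx":0,"dy":0,"dz":0,"rx":0,"ry":0,"rz":-0.088},{"claw":0.4,"dx":0,"dy":0,"dz":0,"rx":0,"ry":0,"rz":-0.088},{"claw":0.4,"dx":0,"dy":0,"dz":0,"rx":0,"ry":0,"rz":-0.088},{"claw":0.4,"dx":0,"dy":0,"dz":0,"rx":0,"ry":0,"rz":-0.088},{"claw":0.4,"dx":0,"dy":0,"dz":0,"rx":0,"ry":0,"rz":-0.088},{"claw":0.4,"dx":0,"dy":0,"dz":0,"rx":0,"ry":0,"rz":-0.088},{"claw":0.4,"dx":0,"dy":0,"dz":0,"rx":0,"ry":0,"rz":-0.088}]'
python3 -m creep '[{"claw":0.4,"dx":0,"dy":0,"dz":0,"rx":0,"ry":0,"rz":-0.088},{"claw":0.4,"dx":0,"dy":0,"dz":0,"rx":0,"ry":0,"rz":-0.088},{"claw":0.4,"dx":0.2,"dy":0,"dz":0,"rx":0,"ry":0,"rz":0},{"claw":0.4,"dx":0.2,"dy":0,"dz":0,"rx":0,"ry":0,"rz":0},{"claw":0.4,"dx":0.2,"dy":-0.06,"dz":0,"rx":0,"ry":0,"rz":0},{"claw":0.4,"dx":0.2,"dy":-0.06,"dz":0,"rx":0,"ry":0,"rz":0},{"claw":0.4,"dx":0.2,"dy":-0.06,"dz":0,"rx":0,"ry":0,"rz":0},{"claw":0.4,"dx":0.2,"dy":0,"dz":0,"rx":0,"ry":0,"rz":0},{"claw":0.4,"dx":0.2,"dy":0,"dz":0,"rx":0,"ry":0,"rz":0},{"claw":0.4,"dx":0.2,"dy":0,"dz":0,"rx":0,"ry":0,"rz":0}]'
python3 -m creep '[{"claw":0.4,"dx":0,"dy":0,"dz":0.1,"rx":0,"ry":0,"rz":0},{"claw":0.4,"dx":0,"dy":0,"dz":0.1,"rx":0,"ry":0,"rz":0},{"claw":0.4,"dx":0,"dy":0,"dz":0,"rx":0,"ry":0,"rz":0},{"claw":0.4,"dx":0,"dy":0,"dz":0,"rx":0,"ry":0,"rz":0}]'
python3 - <<'E'
from h import *
F={n:imaging.grab_frame(n) for n in("top","side")}
a=cv2.resize(F["top"][210:310,285:445,::-1],(400,250),interpolation=cv2.INTER_CUBIC)
b=cv2.resize(F["side"][180:300,260:420,::-1],(400,300),interpolation=cv2.INTER_CUBIC)
c=cv2.resize(F["side"][290:420,220:350,::-1],(400,400),interpolation=cv2.INTER_CUBIC)
im=np.zeros((550,800,3),np.uint8);im[:250,:400]=a;im[250:,:400]=b;im[:400,400:]=c;cv2.imwrite("pics/s1.png",im)
print(np.round(read_state()["tcp_pos"],4))
E
```

```text
t: 43.95
tcp_pos: [0.4739, 0.0319, 0.2339]
orientation: [[0.182, 0.983, 0.0], [0.983, -0.182, -0.0], [-0.0, 0.0, -1.0]]
contact_force: [-1.0, 0.5, 0.1]
gripper_width: 0.0254
gripper_force: 0.0
t: 44.95
tcp_pos: [0.4097, 0.3489, 0.234]
orientation: [[-0.088, 0.996, 0.001], [0.996, 0.088, -0.0], [-0.0, 0.001, -1.0]]
contact_force: [0.7, -1.6, 0.8]
gripper_width: 0.0257
gripper_force: 0.0
t: 45.35
tcp_pos: [0.41, 0.3474, 0.1941]
orientation: [[-0.088, 0.996, -0.0], [0.996, 0.088, -0.0], [-0.0, -0.0, -1.0]]
contact_force: [0.2, -1.1, 1.2]
gripper_width: 0.0256
gripper_force: 0.0
[0.4105 0.3477 0.1949]
```

View pics/s1.png

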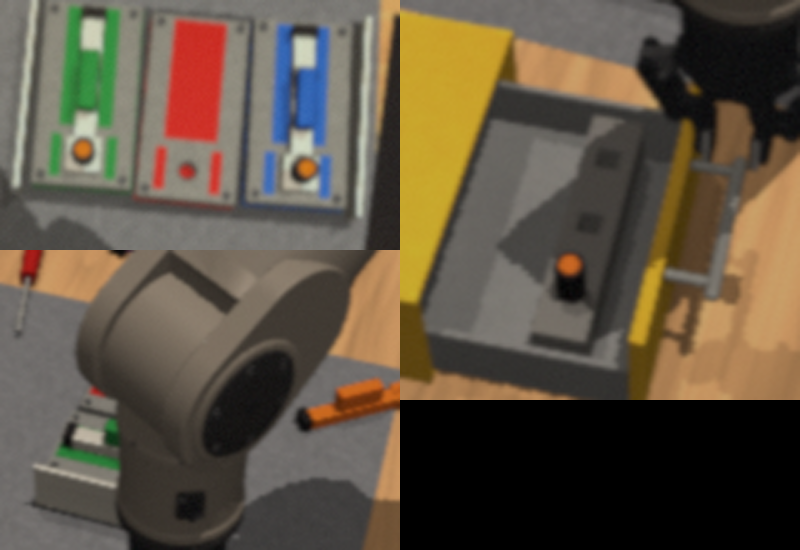

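Both arms are pinned (heads at top px (318,270) and (406,277)), and the spare pin stands upright in the rack. Grasping the handle and pushing the drawer shut.

```bash
python3 -m creep '[{"claw":0.4,"dx":0,"dy":-0.001,"dz":0.12,"rx":0,"ry":0,"rz":0},{"claw":0.4,"dx":0,"dy":0,"dz":0.12,"rx":0,"ry":0,"rz":0},{"claw":0.4,"dx":0,"dy":0,"dz":0.12,"rx":0,"ry":0,"rz":0},{"claw":0.4,"dx":0,"dy":0,"dz":0.1,"rx":0,"ry":0,"rz":0},{"claw":0.4,"dx":0,"dy":0,"dz":0.06,"rx":0,"ry":0,"rz":0},{"claw":0.4,"dx":0,"dy":0,"dz":0,"rx":0,"ry":0,"rz":0},{"claw":1,"dx":0,"dy":0,"dz":0,"rx":0,"ry":0,"rz":0},{"claw":1,"dx":0,"dy":0,"dz":0,"rx":0,"ry":0,"rz":0},{"claw":1,"dx":0,"dy":0,"dz":0,"rx":0,"ry":0,"rz":0},{"claw":1,"dx":0,"dy":0,"dz":0,"rx":0,"ry":0,"rz":0}]' 40
python3 -m creep '[{"claw":1,"dx":0,"dy":0.04,"dz":0,"rx":0,"ry":0,"rz":0},{"claw":1,"dx":0,"dy":0.08,"dz":0,"rx":0,"ry":0,"rz":0},{"claw":1,"dx":0,"dy":0.09,"dz":0,"rx":0,"ry":0,"rz":0},{"claw":1,"dx":0,"dy":0.09,"dz":0,"rx":0,"ry":0,"rz":0},{"claw":1,"dx":0,"dy":0.09,"dz":0,"rx":0,"ry":0,"rz":0},{"claw":1,"dx":0,"dy":0.09,"dz":0,"rx":0,"ry":0,"rz":0},{"claw":1,"dx":0,"dy":0.09,"dz":0,"rx":0,"ry":0,"rz":0},{"claw":1,"dx":0,"dy":0.09,"dz":0,"rx":0,"ry":0,"rz":0},{"claw":1,"dx":0,"dy":0.05,"dz":0,"rx":0,"ry":0,"rz":0},{"claw":1,"dx":0,"dy":0,"dz":0,"rx":0,"ry":0,"rz":0}]'
```

```text
t: 46.45
tcp_pos: [0.4105, 0.3479, 0.0907]
orientation: [[-0.088, 0.996, 0.002], [0.996, 0.088, 0.001], [0.001, 0.002, -1.0]]
contact_force: [1.2, -0.6, 7.6]
gripper_width: 0.0095
gripper_force: 40.0
t: 47.45
tcp_pos: [0.553, 0.3613, 0.0908]
orientation: [[-0.087, 0.996, 0.002], [0.996, 0.087, 0.003], [0.002, 0.002, -1.0]]
contact_force: [0.2, 3.4, 7.5]
gripper_width: 0.0093
gripper_force: 40.2
```

```bash
python3 -m creep '[{"claw":1,"dx":0,"dy":0.02,"dz":0,"rx":0,"ry":0,"rz":0},{"claw":1,"dx":0,"dy":0.015,"dz":0,"rx":0,"ry":0,"rz":0},{"claw":1,"dx":0,"dy":0.01,"dz":0,"rx":0,"ry":0,"rz":0},{"claw":1,"dx":0,"dy":0,"dz":0,"rx":0,"ry":0,"rz":0}]'
```

```text
t: 47.85
tcp_pos: [0.56, 0.3619, 0.0908]
orientation: [[-0.089, 0.996, 0.0], [0.996, 0.089, 0.001], [0.001, 0.0, -1.0]]
contact_force: [-3.0, 2.5, 8.5]
gripper_width: 0.0093
gripper_force: 40.4
```

```bash
python3 -m creep '[{"claw":1,"dx":0,"dy":0.01,"dz":0,"rx":0,"ry":0,"rz":0},{"claw":1,"dx":0,"dy":0.01,"dz":0,"rx":0,"ry":0,"rz":0},{"claw":1,"dx":0,"dy":0,"dz":0,"rx":0,"ry":0,"rz":0}]'
```

```text
t: 48.15
tcp_pos: [0.5603, 0.362, 0.0907]
orientation: [[-0.09, 0.996, -0.005], [0.996, 0.09, -0.002], [-0.001, -0.006, -1.0]]
contact_force: [-27.5, -5.6, 28.3]
gripper_width: 0.0094
gripper_force: 42.6
```

Against its stop, so it is shut. Relax, release, lift away and check.

```bash
python3 -m creep '[{"claw":1,"dx":0,"dy":-0.012,"dz":0,"rx":0,"ry":0,"rz":0},{"claw":0.4,"dx":0,"dy":0,"dz":0,"rx":0,"ry":0,"rz":0},{"claw":0.4,"dx":0,"dy":0,"dz":0,"rx":0,"ry":0,"rz":0},{"claw":0.4,"dx":0,"dy":0,"dz":-0.1,"rx":0,"ry":0,"rz":0},{"claw":0.4,"dx":0,"dy":0,"dz":-0.2,"rx":0,"ry":0,"rz":0},{"claw":0.4,"dx":0,"dy":0,"dz":-0.2,"rx":0,"ry":0,"rz":0},{"claw":0.4,"dx":0,"dy":0,"dz":-0.2,"rx":0,"ry":0,"rz":0},{"claw":0.4,"dx":-0.2,"dy":-0.1,"dz":-0.1,"rx":0,"ry":0,"rz":0},{"claw":0.4,"dx":-0.2,"dy":-0.1,"dz":0,"rx":0,"ry":0,"rz":0},{"claw":0.4,"dx":0,"dy":0,"dz":0,"rx":0,"ry":0,"rz":0}]'
python3 - <<'E'
from h import *
F={n:imaging.grab_frame(n) for n in("top","side")}
cv2.imwrite("pics/end.png",F["top"][60:380,60:560,::-1])
o={n:cv2.imread(f"pics/{n}0.png")[:,:,::-1] for n in F}
for nm,(u,v,w,h) in dict(handle=(150,212,20,18),tape=(290,128,48,40),mug=(345,122,50,45),screwdriver=(400,150,85,28)).items():
    d=np.abs(F["top"].astype(int)-o["top"]).sum(2)[v:v+h,u:u+w];print(nm,round((d>90).mean(),3))
E
```

```text
t: 49.15
tcp_pos: [0.5287, 0.2722, 0.2504]
orientation: [[-0.083, 0.997, 0.001], [0.997, 0.083, -0.003], [-0.003, 0.001, -1.0]]
contact_force: [0.2, -0.2, 0.7]
gripper_width: 0.0262
gripper_force: 0.0
handle 0.272
tape 0.0
mug 0.0
screwdriver 0.0
```

View pics/end.png

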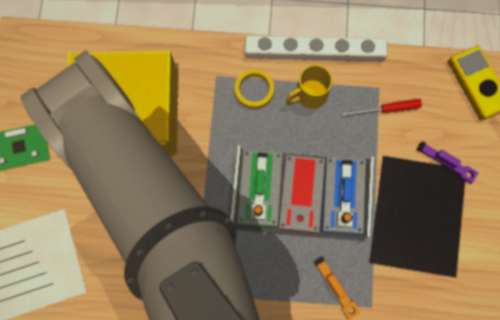

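Arms are pinned and aligned (heads at crop (258,210) and (347,217)) and the bystanders are untouched. The robot hides the handle, so I move aside and compare it with the first picture.

```bash
python3 -m creep '[{"claw":0.4,"dx":-0.2,"dy":0,"dz":0,"rx":0,"ry":0,"rz":0},{"claw":0.4,"dx":-0.2,"dy":0,"dz":0,"rx":0,"ry":0,"rz":0},{"claw":0.4,"dx":-0.2,"dy":0,"dz":0,"rx":0,"ry":0,"rz":0},{"claw":0.4,"dx":-0.2,"dy":0,"dz":0,"rx":0,"ry":0,"rz":0},{"claw":0.4,"dx":-0.2,"dy":0,"dz":0,"rx":0,"ry":0,"rz":0},{"claw":0.4,"dx":-0.2,"dy":0,"dz":0,"rx":0,"ry":0,"rz":0},{"claw":0.4,"dx":-0.2,"dy":0,"dz":0,"rx":0,"ry":0,"rz":0},{"claw":0.4,"dx":-0.2,"dy":0,"dz":0,"rx":0,"ry":0,"rz":0},{"claw":0.4,"dx":-0.2,"dy":0,"dz":0,"rx":0,"ry":0,"rz":0},{"claw":0.4,"dx":0,"dy":0,"dz":0,"rx":0,"ry":0,"rz":0}]'
python3 - <<'E'
from h import *
F={n:imaging.grab_frame(n) for n in("top","side")}
for n,(u,v,w,h) in dict(top=(150,205,58,25),side=(240,320,32,70)).items():
    a=cv2.cvtColor(F[n],cv2.COLOR_RGB2GRAY)[v:v+h,u:u+w].astype(np.float32);b=cv2.cvtColor(cv2.imread(f"pics/{n}0.png"),cv2.COLOR_BGR2GRAY)[v:v+h,u:u+w].astype(np.float32)
    print(n,np.round(cv2.phaseCorrelate(b,a),3),np.abs(a-b).mean())
E
```

```text
t: 50.25
tcp_pos: [0.5613, -0.086, 0.2491]
orientation: [[-0.082, 0.997, -0.001], [0.997, 0.082, -0.001], [-0.001, -0.001, -1.0]]
contact_force: [0.1, 1.1, -0.2]
gripper_width: 0.0259
gripper_force: 0.0Traceback (most recent call last):
  File "<stdin>", line 5, in <module>
    return _wrapfunc(a, 'round', decimals=decimals, out=out)
    return _wrapit(obj, method, *args, **kwds)
    conv = _array_converter(obj)
ValueError: setting an array element with a sequence. The requested array has an inhomogeneous shape after 1 dimensions. The detected shape was (2,) + inhomogeneous part.
```

```bash
python3 - <<'E'
from h import *
F={n:imaging.grab_frame(n) for n in("top","side")}
for n,(u,v,w,h) in dict(top=(150,205,58,25),side=(240,320,32,70)).items():
    a=cv2.cvtColor(F[n],cv2.COLOR_RGB2GRAY)[v:v+h,u:u+w].astype(np.float32);b=cv2.cvtColor(cv2.imread(f"pics/{n}0.png"),cv2.COLOR_BGR2GRAY)[v:v+h,u:u+w].astype(np.float32)
    print(n,cv2.phaseCorrelate(b,a),np.abs(a-b).mean())
d=np.abs(F["side"].astype(int)-cv2.imread("pics/r_side.png")[:,:,::-1]).sum(2);print((d[180:290,262:380]>90).mean())
cv2.imwrite("pics/end2.png",np.hstack([cv2.resize(F["top"][200:300,285:445,::-1],(400,250)),cv2.resize(F["side"][180:280,260:420,::-1],(400,250))]))
E
```

```text
top ((0.06985688848494931, 0.563281706700062), 1.0049190130233765) 6.1772413
side ((-0.042218448092508964, 0.03457204654936419), 0.9953713170770142) 4.409375
0.4834360554699538
```

```bash
python3 - <<'E'
from h import *
f=imaging.grab_frame("top");o=cv2.imread("pics/top0.png")[:,:,::-1]
for u in(165,172,185,190):
    for nm,i in(("now",f),("start",o)):
        g=i[215:230,u-2:u+3].astype(int).mean((1));sat=(g.max(1)-g.min(1));w=np.clip(45-sat,0,None);print(u,nm,round((w*np.arange(215,230)).sum()/max(w.sum(),1),2),sat.round().astype(int).tolist())
E
```

```text
165 now 222.4 [79, 82, 87, 89, 77, 51, 29, 23, 24, 34, 63, 89, 100, 104, 106]
165 start 222.43 [74, 77, 83, 84, 73, 47, 28, 22, 22, 32, 59, 84, 96, 98, 100]
172 now 222.43 [84, 80, 81, 80, 68, 44, 28, 23, 23, 31, 56, 84, 98, 104, 105]
172 start 222.35 [77, 77, 77, 77, 64, 42, 26, 21, 22, 29, 54, 80, 93, 98, 100]
185 now 222.39 [84, 88, 94, 92, 75, 46, 27, 22, 23, 32, 59, 87, 102, 106, 106]
185 start 222.35 [81, 83, 90, 88, 71, 43, 26, 21, 21, 31, 57, 83, 96, 100, 100]
190 now 222.3 [83, 86, 93, 90, 72, 44, 26, 22, 23, 34, 61, 87, 102, 107, 105]
190 start 222.28 [78, 82, 89, 86, 68, 42, 25, 20, 22, 32, 57, 84, 97, 100, 100]
```

The handle bar is back within 0.1 px of its starting position, so the drawer is fully shut. Handing in.

```bash
python3 -c "
from bench import workorder
print(workorder.sign_off())"
```

```text
the job is handed in; nothing more can be done
None
```

The job is handed in: the green and blue arms are each pinned on their own block (there was no red arm), the drawer is shut with the spare pin last seen upright in the rack just before closing, and the mug, tape and screwdriver did not move; the green arm was knocked aside once and I put it back before pinning it.

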